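Set the weld scanner to its mark and open the couplant valve two turns

ROBOT

A 6-joint arm with a two-finger parallel gripper is mounted at the origin on the work surface. World frame = base frame: x ahead of the robot, y to its left, z up, the work surface at z = 0. Lengths are in m, angles in rad, forces in N, time in s.
With the tool pointing down it reaches from about 0.225 to 0.875 m from the base axis. Payload 3.4 kg.
Tool frame: the origin (TCP) lies at the very end of the fingers, on their centre line; the grasp point (between the pads) lies behind it (manip.grasp_offset is the z of the grasp point in the tool frame, in m); z points along the fingers, y is the line along which they close (so a half turn about z gives the same grasp; the last joint's range is limited). The gripper opens to 85 mm and grips with 20 to 120 N. Pads are 22 mm wide; open, the fingers measure 114 mm over their backs; the gripper's body (76 mm by 85 mm) begins 54 mm behind the grasp point. The pads swing forward as they close: fully open they stand 13 mm farther back than shut.
Start: joints at [1.081, 0.276, 1.505, -0, 1.361, -0.121], TCP at [0.207, 0.536, 0.231] pointing down, gripper open.
Joint ranges: [-2.89, 2.89], [-0.75, 2.08], [0.22, 2.7], [-1.18, 4.32], [0.11, 2.71], [-2.7, 2.7]. Speed limits (rad/s): [2.57, 2.57, 3.14, 3.14, 3.14, 3.14].

INTERFACE

Orientations are given as a unit quaternion [w, x, y, z].
In Python, from rig import manip gives the robot as it stands.
- The arm moves only by the shell command python3 -m pendant 'ROWS' [FORCE]. ROWS is JSON, a list of rows, each an object of numbers: "dx", "dy", "dz": the shift along the tool's x, y, z in m; "rx", "ry", "rz": the turn, a rotation vector about the tool's x, y, z in degrees; "hand": the finger opening in m, from 0 to 0.0854. In form: [{"dx": .., "dy": .., "dz": .., "rx": .., "ry": .., "rz": .., "hand": ..}, ...]. A call has 1 to 12 rows; each row shifts and turns the commanded pose from where the row before left it, along the tool's axes as they then stand; what a row does not reach is not made up. A row lasts 1/12 s, in which the tool goes at most 41.7 mm and 7.16 degrees, less where a joint would pass 70% of its speed; a pose out of reach is approached as far as the arm can. A call is refused whole if a number of a shift passes 0.0417 or a number of a turn 7.16, either way. A call with a gripper value outside its range is refused whole. The fingers move at their own pace and stop on an object; FORCE is the grip in N (left out, the last holds). Time passes only in rows, so rows that do not move let the fingers close. It gives the time, the measured TCP pose, the force, the opening and the grip force at its end, in the units of the state.
- manip.get_state(): the state, without advancing time (a new reading comes with each control period).
- manip.get_image(name): name is "side" or "top" or "wrist"; returns a dict with "frame" (480x640x3 uint8, red, green, blue), "fx", "fy", "cx", "cy" (pixels), "distortion" ([k1, k2, p1, p2, k3] as OpenCV has them; the pictures are not rectified), "position" and "attitude" of the camera in the world; the wrist camera has in their place "mount" (4x4, takes a point from camera to tool coordinates, whose origin is the TCP and whose axes are the flange's). Camera axes: x right, y up, looking along -z (the intrinsics and any distortion apply to the point x, -y, -z); pixel columns grow to the right and rows downward; lengths in m; the calibration is good to about 2 mm. A picture is of the moment at which its call begins: read the wrist's pose just before it. There is no depth.
- manip.sign_off(): hands the job in; it is judged then, once.
The state is a dict: "clock": time; "qpos": joint angles; "qd": joint speeds; "effort": joint torques, N m; "position": TCP position; "ee_rot": TCP orientation; "contact_force": force on the tool from outside, world axes, zero at the start; "moment": the same for the moment, N m; "width": finger opening in m; "gripper_force": force on a finger pad.
Only numpy, scipy, OpenCV 4.12 (cv2) and the standard library are available. Lean on these libraries where they do the work, as an engineer would, in place of code of your own. Each camera call takes 0.05 s, during which the arm holds its last target. There are 200 camera calls.

TASK

Unlock the orange clamp lever on the probe carriage, slide the carriage along its rail until its white line is level with the yellow mark, and swing the lever fully back to lock it there. Then turn the red valve wheel clockwise by its white crank handle until it is fully shut at its stop, back it off counter-clockwise exactly two full turns, and finish while still gripping the handle at that setting, without letting go. Leave the loose things on the bench where they are.

Things in the scene. Friction and masses are not known exactly. Their poses are not given: they have to be found in the camera images.
- scan_rail: Scan bench, fixed to the table (it stands at a different place and yaw each time): grey bed 190 x 340 x 10 mm with a 30 mm wide aluminium guide rail, top 32 mm above the table, along the bench's y axis, and a welded steel plate beside the rail at its +x side. Origin on the table, below the middle of the rail; z up. End stops at both rail ends, 44 mm high.
- carriage (a joint): Position of the blue probe carriage along the rail (m): 0 at the middle of the rail, from -0.1 to 0.1, growing along the bench's +y. Slides with about 1.5 N of friction when the clamp is free, held firmly by the clamp when it is locked (at 20 N it creeps about 1 mm per second). Starts on the +y side of the mark. The carriage's top is 54 mm above the table.
- carriage_line (a point): The point on the carriage's white index line over the steel probe, 85 mm to the +x side of the rail's middle and 56 mm above the table. It moves with the carriage; its y in the bench frame equals the carriage's joint value. A 12 mm thick brass plug, its top 78 mm above the table, stands here.
- clamp (a joint): Angle of the orange clamp lever on the carriage (rad): 0 locked, its arm along the rail towards the bench's +y; 1.2 unlocked at its stop, swung counter-clockwise (from above) outwards to the bench's -x. Vertical pivot 27 mm to the -x side of the rail's middle, level along the rail with the carriage's line. The last 0.4 rad squeeze the brake; it stays where it is left (friction 0.12 Nm).
- clamp_post (a point): Grip point on the upright round orange post at the lever's free end, 75 mm from the pivot. Post 16 mm thick, from the lever arm (top 67 mm above the table) up to 107 mm; this point at 92 mm. With the clamp free the carriage can be drawn along by this post: towards the bench's -y this presses the lever against its open stop.
- mark: Yellow upright flag 20 x 12 mm, 40 mm tall, with a black line across its top, fixed on the far (+x) edge of the bench bed, 118 mm to the +x side of the rail's middle. Origin at the centre of its underside, 10 mm above the table; axes as the bench's. The carriage is at the mark when its line has the same position along the bench's y axis as this origin.
- valve_base: Couplant valve, fixed to the table: steel foot plate 110 x 110 x 10 mm, brass body with a pipe stub along its y axis to either side (180 mm over all, 53 mm high). Origin on the table under the vertical stem on which the red wheel turns. Place and yaw differ each time.
- valve (a joint): Angle of the red valve wheel (rad): 0 shut, at its hard stop; grows as it is opened, counter-clockwise from above; one turn is 6.283. At 0 the crank handle lies towards +x of the valve base, at angle a it lies turned by a counter-clockwise from there. Turns with about 0.1 Nm of friction and stays where it is left. It starts between 1.6 and 5 rad open.
- handle: Upright white crank handle on the wheel: a round sleeve 20 mm thick, 46 mm tall, from 104 to 150 mm above the table, its axis 45 mm from the wheel's axis. Origin at the centre of its underside (104 mm up). It spins freely on its own pin, so it can stay gripped by a hand that keeps its yaw while led round the circle. Nothing else of the wheel (107 mm across) is above 101 mm.
- tub: Bystander: empty clear plastic tub, 124 mm across, 75 mm tall, open at the top. Origin at the centre of its underside.
- tub_lid: Bystander: pale green round lid, 140 mm across, 8 mm thick, lying on the table. Origin at the centre of its underside.
- paint_brush: Bystander: flat brush with blue handle, 190 mm long, lying on the table along its x axis.
- cal_block: Bystander: stepped steel calibration block, 75 x 25 mm, 42 mm high. Origin at the centre of its underside.
- probe_case: Bystander: grey and white case 130 x 90 x 47 mm. Origin at the centre of its underside.
- ruler: Bystander: short steel ruler 160 x 25 x 4 mm, long along its y axis, lying on the table. Origin at the centre of its underside.
There are look-alikes about, which are no part of the job. What is shaped like the valve_base but turquoise is not meant.

How it is judged:
By the outcome, as a careful person would: the job done as asked, in the order asked, and still so for the second after the job is handed in, while the arm keeps its last pose, push and grip.
It also fails if it takes over 72 s, if anything falls off the work surface, if the arm or the gripper's body presses on something with over 40 N, if the wrist force passes 120 N, or if a joint passes its speed limit or range.

## Working session

There is one attempt and no reset: what is moved stays moved. The work goes in short steps, Python scripts to look and compute and a shell command to move; the robot and the scene stay as the last step left them, time stands still between calls to the robot, and variables do not carry over. Pictures are saved under pics/ and viewed, at most 10 in all, crops included, and the job is handed in when it is done.

```bash
mkdir -p pics; ls
cat > h.py <<'E'
import numpy as np, cv2
from scipy.spatial.transform import Rotation as R
from rig import manip
def q2R(q): return R.from_quat([q[1],q[2],q[3],q[0]]).as_matrix()
def cam(name):
    s=manip.get_state(); d=manip.get_image(name)
    if name=="wrist":
        M=np.array(d["mount"]); T=np.eye(4); T[:3,:3]=q2R(s["ee_rot"]); T[:3,3]=s["position"]
        T=T@M; d["C"]=T[:3,3]; d["R"]=T[:3,:3]
    else:
        d["C"]=np.array(d["position"]); a=np.array(d["attitude"]); d["R"]=a if a.shape==(3,3) else q2R(a)
    return d
def K(d): return np.array([[d["fx"],0,d["cx"]],[0,d["fy"],d["cy"]],[0,0,1.]]), np.array(d["distortion"],float)
def ray(d,u,v,z):
    k,D=K(d); p=cv2.undistortPoints(np.array([[[u,v]]],float),k,D)[0,0]
    r=d["R"]@np.array([p[0],-p[1],-1]); return d["C"]+r*(z-d["C"][2])/r[2]
def proj(d,P):
    k,D=K(d); c=(np.atleast_2d(P)-d["C"])@d["R"]; c=c*[1,-1,-1]
    return cv2.projectPoints(c,np.zeros(3),np.zeros(3),k,D)[0][:,0]
def save(d,f,crop=None,s=1):
    im=cv2.cvtColor(d["frame"],cv2.COLOR_RGB2BGR)
    if crop: x0,y0,x1,y1=crop; im=im[y0:y1,x0:x1]
    cv2.imwrite("pics/"+f,cv2.resize(im,None,fx=s,fy=s,interpolation=cv2.INTER_CUBIC))
E
python3 - <<'E'
from h import *
import pickle
a=cam("top");b=cam("side")
pickle.dump((a,b),open("ab.pkl","wb"))
save(a,"top.png");save(b,"side.png")
s=manip.get_state();print(s, manip.grasp_offset)
for d in(a,b):print(d["C"],d["R"].round(3),d["fx"],d["distortion"])
print(manip.get_image("wrist")["mount"])
E
```

```text
pics
{'clock': 0.1, 'qpos': array([ 1.08099322e+00,  2.76555702e-01,  1.50600857e+00, -4.85537103e-06,
        1.36073290e+00, -1.21030864e-01]), 'qd': array([-0.00266387,  0.00099498, -0.00355975, -0.000718  , -0.00179512,
        0.00083595]), 'effort': array([ 8.92915796e-04, -4.17702234e+01, -2.46403545e+01, -4.54063820e-04,
        5.77384169e-03, -1.80092758e-05]), 'position': array([0.20706571, 0.53590642, 0.23051176]), 'ee_rot': array([-2.54002326e-04,  1.83342531e-01,  9.83048722e-01, -8.13531146e-04]), 'contact_force': array([0.98859951, 0.76567448, 0.25012177]), 'moment': array([ 0.01917803,  0.01424299, -0.04221226]), 'gripper_force': 0.0, 'width': 0.08526248023453316} -0.0187
[0.42850636 0.1324098  1.27500079] [[-0.021  0.996 -0.091]
 [-1.    -0.019  0.014]
 [ 0.013  0.091  0.996]] 463.33799911743733 [-0.08378337  0.          0.          0.          0.        ]
[ 0.30834318 -0.63879992  0.60280211] [[ 0.964  0.128 -0.232]
 [-0.265  0.516 -0.814]
 [ 0.015  0.847  0.532]] 468.29781854584735 [-0.07610409  0.          0.          0.          0.        ]
[[ 2.37124805e-05  9.61570968e-01  2.74556501e-01  6.97686081e-02]
 [ 9.99999972e-01  4.18886718e-05 -2.33071919e-04  8.38722749e-04]
 [-2.35615998e-04  2.74556499e-01 -9.61570940e-01 -1.42044803e-01]
 [ 0.00000000e+00  0.00000000e+00  0.00000000e+00  1.00000000e+00]]
```

View pics/top.png

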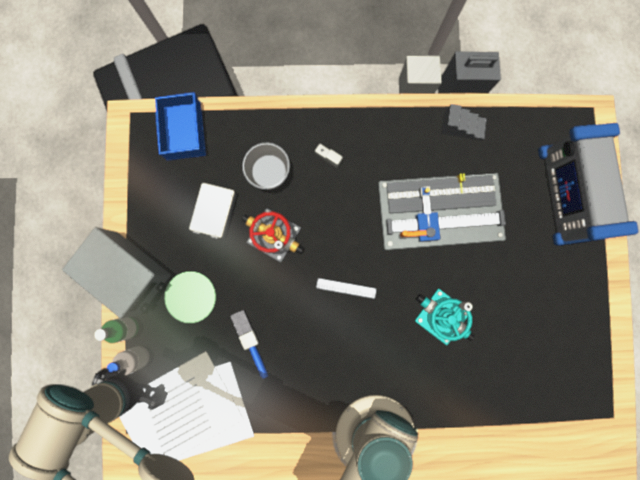

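View pics/side.png

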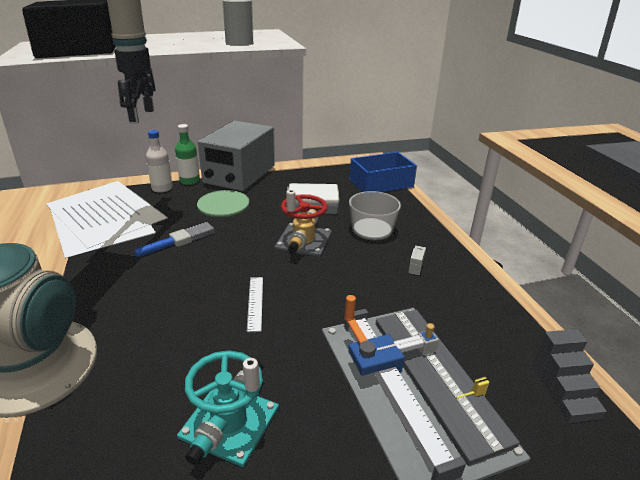

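The top view shows the bench around (442,211), with the orange lever at (412,234), yellow flag at (462,180) and carriage at (428,222). Candidates for the valve are the red one at (271,230) and the turquoise look-alike at (445,317). The red one fits the description, and its white handle is near (278,244).

Run:
```python
from h import *
import pickle
a,b=pickle.load(open("ab.pkl","rb"))
def crop(d,x0,y0,w,h,s):
    im=cv2.cvtColor(d["frame"],cv2.COLOR_RGB2BGR)[y0:y0+h,x0:x0+w]
    return cv2.resize(im,None,fx=s,fy=s,interpolation=cv2.INTER_CUBIC)
A=crop(a,370,165,145,90,5.5)[:, :797]
cv2.imwrite("pics/bench.png",A)
B=np.hstack([crop(a,235,200,75,70,5.3),crop(b,265,180,75,70,5.3)])
cv2.imwrite("pics/valve.png",B);print(A.shape,B.shape)
```

```text
(495, 797, 3) (371, 796, 3)
```

View pics/bench.png

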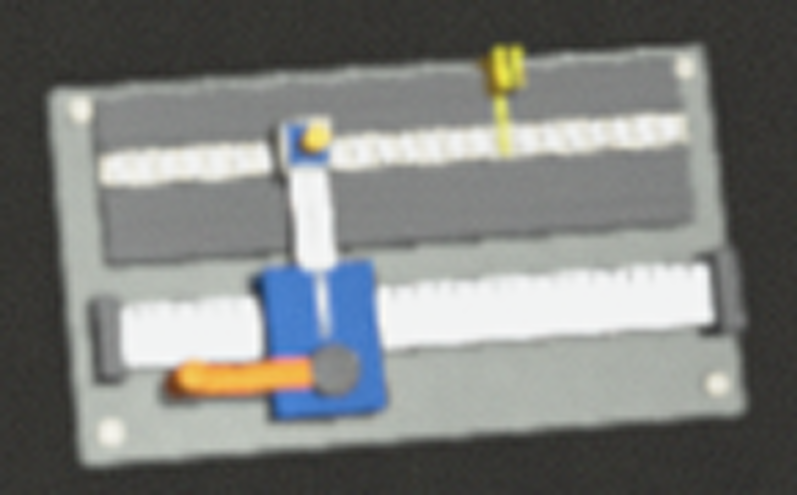

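View pics/valve.png

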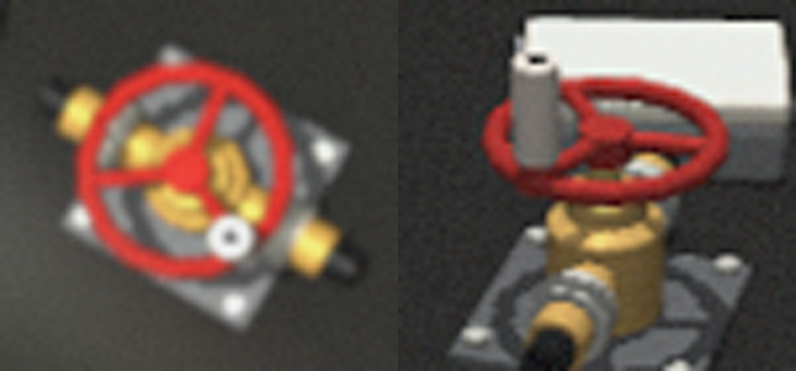

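The crops confirm the bench: bed corners (50,90), (702,45), (745,410), (82,465), post top (185,375), plug (317,135) and flag line (508,62). On the valve, the hub is at (186,168), the handle top at (230,237), and the foot and pipes are visible.

Run:
```python
from h import *
import pickle
a,b=pickle.load(open("ab.pkl","rb"))
P=lambda x,y,z:ray(a,370+(x+.5)/5.5-.5,165+(y+.5)/5.5-.5,z)[:2]
TL,TR,BR,BL=[P(x,y,.01) for x,y in[(50,90),(702,45),(745,410),(82,465)]]
print("corners",TL,TR,BR,BL,"len",np.linalg.norm(TL-TR),np.linalg.norm(BL-BR),np.linalg.norm(TL-BL),np.linalg.norm(TR-BR))
y=(TL-TR)+(BL-BR);y/=np.linalg.norm(y);x=np.array([y[1],-y[0]])
x2=(TL-BL)+(TR-BR);print("yaw",np.degrees(np.arctan2(x[1],x[0])),np.degrees(np.arctan2(x2[1],x2[0])))
c=(TL+TR+BL+BR)/4
for n,p in dict(flag=P(508,62,.05),post=P(188,377,.107),plug=P(317,135,.078),piv=P(337,370,.067),line=P(320,290,.055)).items():print(n,p.round(4),"bench rel centre x,y",((p-c)@x).round(4),((p-c)@y).round(4))
Q=lambda x,y,z:ray(a,235+(x+.5)/5.3-.5,200+(y+.5)/5.3-.5,z)[:2]
h=Q(186,168,.10);print("hub",h)
hd=Q(230,237,.150);print("handle",hd,np.linalg.norm(hd-h))
s=[Q(*p,.012) for p in[(172,52),(345,150),(240,325),(65,215)]]
print("plate c",np.mean(s,0),s)
e=Q(48,95,.03),Q(358,270,.03);print("pipe",np.linalg.norm(e[0]-e[1]),(e[0]+e[1])/2)
v=e[0]-e[1];ay=np.degrees(np.arctan2(v[1],v[0]));print("pipe dir",ay,"handle dir",np.degrees(np.arctan2(*(hd-h)[::-1])))
print("side handle proj",proj(b,[*hd,.15]),proj(b,[*h,.1]))
```

```text
corners [ 0.68851174 -0.02973712] [ 0.70755314 -0.3674556 ] [ 0.51920886 -0.37892493] [ 0.49851689 -0.03980117] len 0.3382548566930253 0.3397544446685554 0.19026121591068315 0.18869317393034277
yaw 3.3596382570687346 3.2575048894650434
flag [ 0.6912 -0.2527] bench rel centre x,y 0.0847 -0.0537
post [ 0.5328 -0.0771] bench rel centre x,y -0.063 0.1308
plug [ 0.6507 -0.1489] bench rel centre x,y 0.0504 0.0522
piv [ 0.5384 -0.1564] bench rel centre x,y -0.0621 0.0513
line [ 0.5787 -0.1525] bench rel centre x,y -0.0217 0.0528
hub [0.54484245 0.26388526]
handle [0.50768271 0.23837819] 0.045071684410136516
plate c [0.54447168 0.26379606] [array([0.61418489, 0.28048863]), array([0.5613019 , 0.19144392]), array([0.47199102, 0.24675981]), array([0.53040893, 0.3364919 ])]
pipe 0.18232638094254275 [0.54436292 0.2634836 ]
pipe dir 59.49664922983588 handle dir -145.53363996864786
side handle proj [[289.1061661  191.28016062]] [[302.79131764 204.41135448]]
```

```bash
python3 -m pendant '[{"rz":6.56},{"rz":6.56},{"rz":6.56},{"rz":6.56},{"rz":6.56},{"rz":6.56},{"rz":6.56},{"rz":6.56},{"rz":6.56},{"rz":6.56}]'
python3 -m pendant '[{"dx":-0.0305,"dy":0.0147},{"dx":-0.0305,"dy":0.0147},{"dx":-0.0305,"dy":0.0147},{"dx":-0.0305,"dy":0.0147},{"dx":-0.0305,"dy":0.0147},{"dx":-0.0305,"dy":0.0147},{"dx":-0.0305,"dy":0.0147},{"dx":-0.0305,"dy":0.0147},{"dx":-0.0305,"dy":0.0147},{"dx":-0.0305,"dy":0.0147},{"dx":-0.0305,"dy":0.0147},{"dx":-0.0305,"dy":0.0147}]'
python3 -m pendant '[{"dx":-0.0305,"dy":0.0147},{"dx":-0.0305,"dy":0.0147},{"dx":-0.0305,"dy":0.0147},{"dx":-0.0305,"dy":0.0147},{"dx":-0.0305,"dy":0.0147},{"dx":-0.0305,"dy":0.0147},{"dx":-0.0305,"dy":0.0147},{"dx":-0.0305,"dy":0.0147},{"dx":-0.0305,"dy":0.0147},{"dx":-0.0305,"dy":0.0147},{"dx":-0.0305,"dy":0.0147},{"dx":-0.0305,"dy":0.0147}]'
python3 -m pendant '[{},{}]'
python3 - <<'E'
from h import *
import pickle
d=cam("wrist");pickle.dump(d,open("w1.pkl","wb"));save(d,"w1.png",s=1.25)
print(d["fx"],d["C"],manip.get_state()["qpos"])
E
```

```text
359.60477237813956 [0.14243654 0.562099   0.37271405] [ 1.08101120e+00  2.76362314e-01  1.50564805e+00  2.30756425e-05
  1.36067669e+00 -1.20965311e-01]invalid input
invalid input
invalid input
invalid input
```

View pics/w1.png

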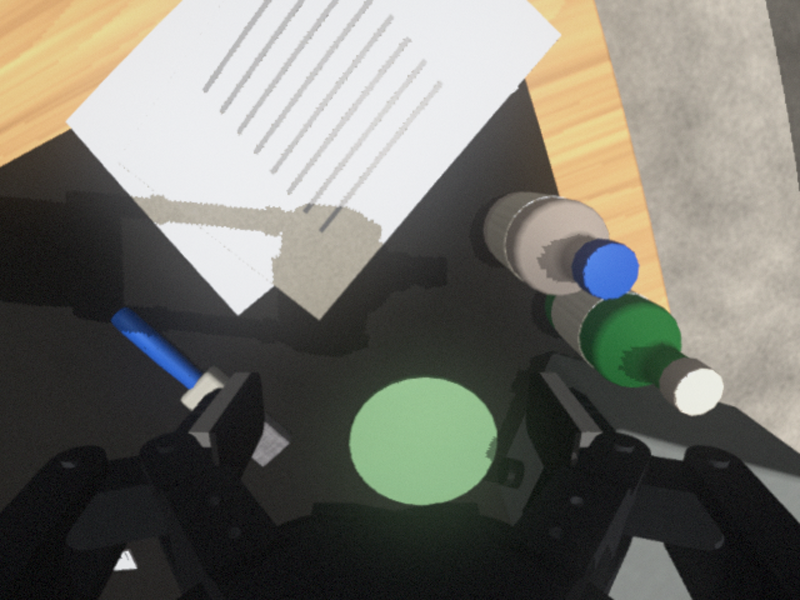

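The arm did not move because the calls were refused; this picture shows only the paper, bottles and lid at the start pose. I'll try rows with every key.

```bash
python3 -m pendant '[{"dx":0,"dy":0,"dz":0,"rx":0,"ry":0,"rz":6.56,"hand":0.085}]'; echo; python3 -m pendant '[{"rz":6.56,"hand":0.085}]'; echo;  python3 -m pendant '[{"dx":0,"dy":0,"dz":0,"rx":0,"ry":0,"rz":6.56}]'
```

```text
clock: 0.28
position: [0.2072, 0.5362, 0.2309]
ee_rot: [-0.0, 0.24, 0.971, -0.0]
contact_force: [-0.5, -0.1, 0.3]
width: 0.0848
gripper_force: 0.0

invalid input
invalid input
```

```bash
python3 -m pendant '[{"dx":0,"dy":0,"dz":0,"rx":0,"ry":0,"rz":6.56,"hand":0.085},{"dx":0,"dy":0,"dz":0,"rx":0,"ry":0,"rz":6.56,"hand":0.085},{"dx":0,"dy":0,"dz":0,"rx":0,"ry":0,"rz":6.56,"hand":0.085},{"dx":0,"dy":0,"dz":0,"rx":0,"ry":0,"rz":6.56,"hand":0.085},{"dx":0,"dy":0,"dz":0,"rx":0,"ry":0,"rz":6.56,"hand":0.085},{"dx":0,"dy":0,"dz":0,"rx":0,"ry":0,"rz":6.56,"hand":0.085},{"dx":0,"dy":0,"dz":0,"rx":0,"ry":0,"rz":6.56,"hand":0.085},{"dx":0,"dy":0,"dz":0,"rx":0,"ry":0,"rz":6.56,"hand":0.085},{"dx":0,"dy":0,"dz":0,"rx":0,"ry":0,"rz":6.56,"hand":0.085},{"dx":0,"dy":0,"dz":0,"rx":0,"ry":0,"rz":0,"hand":0.085}]' | head -3
python3 -m pendant '[{"dx":-0.0305,"dy":0.0147,"dz":0,"rx":0,"ry":0,"rz":0,"hand":0.085},{"dx":-0.0305,"dy":0.0147,"dz":0,"rx":0,"ry":0,"rz":0,"hand":0.085},{"dx":-0.0305,"dy":0.0147,"dz":0,"rx":0,"ry":0,"rz":0,"hand":0.085},{"dx":-0.0305,"dy":0.0147,"dz":0,"rx":0,"ry":0,"rz":0,"hand":0.085},{"dx":-0.0305,"dy":0.0147,"dz":0,"rx":0,"ry":0,"rz":0,"hand":0.085},{"dx":-0.0305,"dy":0.0147,"dz":0,"rx":0,"ry":0,"rz":0,"hand":0.085},{"dx":-0.0305,"dy":0.0147,"dz":0,"rx":0,"ry":0,"rz":0,"hand":0.085},{"dx":-0.0305,"dy":0.0147,"dz":0,"rx":0,"ry":0,"rz":0,"hand":0.085},{"dx":-0.0305,"dy":0.0147,"dz":0,"rx":0,"ry":0,"rz":0,"hand":0.085},{"dx":-0.0305,"dy":0.0147,"dz":0,"rx":0,"ry":0,"rz":0,"hand":0.085},{"dx":-0.0305,"dy":0.0147,"dz":0,"rx":0,"ry":0,"rz":0,"hand":0.085},{"dx":-0.0305,"dy":0.0147,"dz":0,"rx":0,"ry":0,"rz":0,"hand":0.085}]'
```

```text
clock: 1.12
position: [0.2072, 0.5362, 0.2311]
ee_rot: [0.0, 0.687, 0.726, -0.0]
clock: 2.12
position: [0.4047, 0.1795, 0.2315]
ee_rot: [0.0, 0.685, 0.728, 0.0]
contact_force: [0.7, 0.6, -0.3]
width: 0.0848
gripper_force: 0.0
```

```bash
python3 -m pendant '[{"dx":-0.0305,"dy":0.0147,"dz":0,"rx":0,"ry":0,"rz":0,"hand":0.085},{"dx":-0.0305,"dy":0.0147,"dz":0,"rx":0,"ry":0,"rz":0,"hand":0.085},{"dx":-0.0305,"dy":0.0147,"dz":0,"rx":0,"ry":0,"rz":0,"hand":0.085},{"dx":-0.0305,"dy":0.0147,"dz":0,"rx":0,"ry":0,"rz":0,"hand":0.085},{"dx":-0.0305,"dy":0.0147,"dz":0,"rx":0,"ry":0,"rz":0,"hand":0.085},{"dx":-0.0305,"dy":0.0147,"dz":0,"rx":0,"ry":0,"rz":0,"hand":0.085},{"dx":-0.0305,"dy":0.0147,"dz":0,"rx":0,"ry":0,"rz":0,"hand":0.085},{"dx":-0.0305,"dy":0.0147,"dz":0,"rx":0,"ry":0,"rz":0,"hand":0.085},{"dx":-0.0305,"dy":0.0147,"dz":0,"rx":0,"ry":0,"rz":0,"hand":0.085},{"dx":-0.0305,"dy":0.0147,"dz":0,"rx":0,"ry":0,"rz":0,"hand":0.085},{"dx":-0.0305,"dy":0.0147,"dz":0,"rx":0,"ry":0,"rz":0,"hand":0.085},{"dx":0,"dy":0,"dz":0,"rx":0,"ry":0,"rz":0,"hand":0.085}]'
python3 - <<'E'
from h import *
import pickle
d=cam("wrist");pickle.dump(d,open("w1.pkl","wb"));save(d,"w2.png",s=1.25)
print(d["fx"],d["C"],manip.get_state()["qpos"])
E
```

```text
clock: 3.12
position: [0.5879, -0.1508, 0.2304]
ee_rot: [0.002, 0.687, 0.727, -0.001]
contact_force: [-0.4, 0.3, 0.9]
width: 0.0847
gripper_force: 0.0
359.60477237813956 [ 0.58417773 -0.07965296  0.37211767] [-3.61605022e-01  3.20797753e-01  1.44180254e+00 -6.05068765e-04
  1.37898478e+00 -4.17869999e-01]
```

View pics/w2.png

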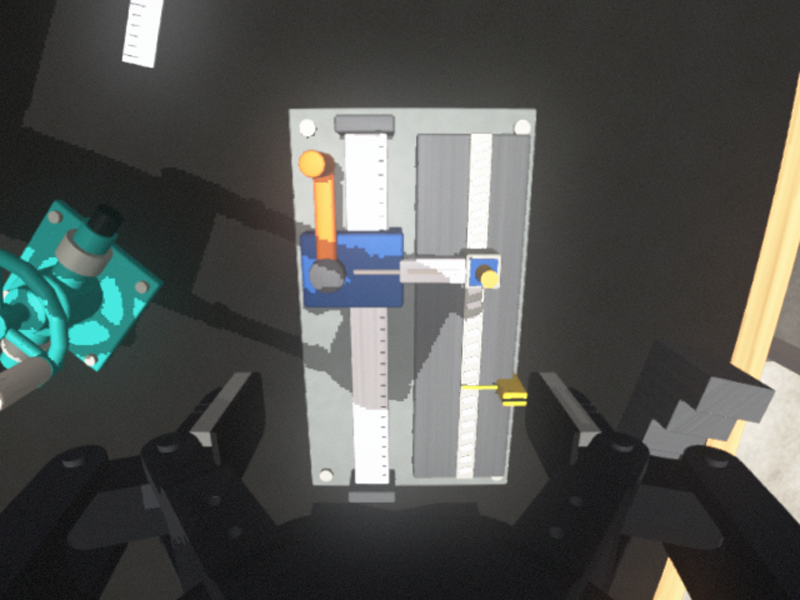

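The wrist view shows the post top at (313,163), pivot (326,272), white line at (375,271), plug top (489,279) and flag top with black line at (514,400), all in 1.25x pixels. Next I locate the flag's black line and the post finely.

Run:
```python
from h import *
import pickle
d=pickle.load(open("w1.pkl","rb"))
im=d["frame"].astype(int)
sub=im[300:330,395:425].min(2)*0+im[300:330,395:425][:,:,0]
print("cols 395.."); 
for r in range(306,328): print(r,im[r,396:424,0])
hsv=cv2.cvtColor(d["frame"],cv2.COLOR_RGB2HSV)
def blob(x0,y0,x1,y1,lo,hi):
    m=cv2.inRange(hsv[y0:y1,x0:x1],lo,hi);n,l,s,c=cv2.connectedComponentsWithStats(m);i=1+s[1:,4].argmax();return c[i]+[x0,y0],s[i]
print("post",blob(235,115,265,145,(5,150,210),(25,255,255)))
print("plug",blob(380,210,405,235,(15,100,150),(35,255,255)))
c=np.array([.6034,-.2040]);t=np.radians(3.3);x=np.array([np.cos(t),np.sin(t)]);y=np.array([-x[1],x[0]])
for n,u,v,z in[("TL",290,109,.01),("TR",535,109,.01),("BR",506,483,.01),("BL",314,486,.01),("flag",514,400,.05),("post",313,163,.107),("plug",489,279,.078),("line",378,271,.055),("piv",326,272,.07)]:
    p=ray(d,u/1.25,v/1.25,z)[:2];print(n,p.round(4),((p-c)@x).round(4),((p-c)@y).round(4))
```

```text
cols 395..
306 [119 131 134 140 144 146 146 146 145 145 144 147 145 146 145 146 145 147
 144 142 126  92  74  71  68  71  61  55]
307 [119 127 126 135 143 145 148 144 144 145 148 144 145 145 145 145 148 149
 147 144 141 109  79  73  71  71  61  54]
308 [188 171 136 133 141 143 147 146 147 146 145 144 146 145 145 149 146 147
 149 146 145 126  97  75  71  71  60  52]
309 [251 240 156 130 134 141 143 145 146 148 145 146 144 148 147 148 148 146
 147 148 146 142 120  90  72  67  61  48]
310 [250 236 148 129 131 130 135 145 147 147 145 146 149 149 147 146 145 147
 148 147 149 149 139 104  76  72  60  48]
311 [189 165 132 126 127 130 132 140 146 148 143 143 143 147 148 148 147 148
 149 148 148 147 143 125  90  70  56  54]
312 [141 124 125 128 128 131 138 146 147 144 137 134 139 147 144 147 146 152
 150 148 152 148 149 139 108  73  59  50]
313 [130 114 120 125 128 133 139 153 168 171 167 165 164 166 170 171 175 177
 168 173 168 162 160 159 150 102  61  51]
314 [118 113 121 122 128 130 152 198 227 231 233 233 234 234 235 235 236 236
 228 231 227 221 222 223 224 157  81  54]
315 [142 142 134 1
[... 1333 characters left out ...]
44 141 141 170 186 158 103  74  72
  72  70  72  70  70  72  63  53  52  52]
327 [146 147 146 145 147 146 143 145 144 141 139 139 170 184 153 103  76  73
  72  74  71  73  70  68  61  56  54  54]
post (array([245.42105263, 132.59210526]), array([ 4,  6, 21, 21, 76], dtype=int32))
plug (array([390.79166667, 222.45138889]), array([  4,   6,  14,  14, 144], dtype=int32))
TL [ 0.5028 -0.0387] -0.0909 0.1708
TR [ 0.6886 -0.0278] 0.0952 0.171
BR [ 0.7087 -0.3635] 0.096 -0.1653
BL [ 0.5229 -0.3768] -0.0903 -0.1679
flag [ 0.6905 -0.2517] 0.0842 -0.0526
post [ 0.5379 -0.0782] -0.0582 0.1294
plug [ 0.652  -0.1468] 0.0518 0.0543
line [ 0.5765 -0.1507] -0.0238 0.0548
piv [ 0.5411 -0.15  ] -0.0591 0.0575
```

```bash
python3 -m pendant '[{"dx":0.025,"dy":-0.016,"dz":0.0,"rx":0,"ry":0,"rz":0,"hand":0.06},{"dx":0.025,"dy":-0.016,"dz":0.0,"rx":0,"ry":0,"rz":0,"hand":0.06},{"dx":0.0254,"dy":-0.0163,"dz":0.0,"rx":0,"ry":0,"rz":0,"hand":0.06},{"dx":0,"dy":0,"dz":0.02,"rx":0,"ry":0,"rz":0,"hand":0.06},{"dx":0,"dy":0,"dz":0.02,"rx":0,"ry":0,"rz":0,"hand":0.06},{"dx":0,"dy":0,"dz":0.02,"rx":0,"ry":0,"rz":0,"hand":0.06},{"dx":0,"dy":0,"dz":0.02,"rx":0,"ry":0,"rz":0,"hand":0.06},{"dx":0,"dy":0,"dz":0.02,"rx":0,"ry":0,"rz":0,"hand":0.06},{"dx":0,"dy":0,"dz":0.02,"rx":0,"ry":0,"rz":0,"hand":0.06},{"dx":0,"dy":0,"dz":0.02,"rx":0,"ry":0,"rz":0,"hand":0.06},{"dx":0,"dy":0,"dz":0.015,"rx":0,"ry":0,"rz":0,"hand":0.06},{"dx":0,"dy":0,"dz":0,"rx":0,"ry":0,"rz":0,"hand":0.06}]' 30
python3 -m pendant '[{"dx":0,"dy":0,"dz":0,"rx":0,"ry":0,"rz":0,"hand":0.0},{"dx":0,"dy":0,"dz":0,"rx":0,"ry":0,"rz":0,"hand":0.0},{"dx":0,"dy":0,"dz":0,"rx":0,"ry":0,"rz":0,"hand":0.0},{"dx":0,"dy":0,"dz":0,"rx":0,"ry":0,"rz":0,"hand":0.0},{"dx":0,"dy":0,"dz":0,"rx":0,"ry":0,"rz":0,"hand":0.0},{"dx":0,"dy":0,"dz":0,"rx":0,"ry":0,"rz":0,"hand":0.0},{"dx":0,"dy":0,"dz":0,"rx":0,"ry":0,"rz":0,"hand":0.0},{"dx":0,"dy":0,"dz":0,"rx":0,"ry":0,"rz":0,"hand":0.0}]' 30
```

```text
clock: 4.17
position: [0.5291, -0.0704, 0.0735]
ee_rot: [-0.003, 0.686, 0.728, -0.002]
contact_force: [-1.4, 1.0, 0.1]
width: 0.0601
gripper_force: 0.0
clock: 4.83
position: [0.5336, -0.0722, 0.0777]
ee_rot: [0.001, 0.687, 0.727, 0.001]
contact_force: [0.9, 1.6, 6.4]
width: 0.0149
gripper_force: 30.5
```

```bash
python3 -m pendant '[{"dx":-0.003,"dy":0,"dz":-0.002,"rx":0,"ry":0,"rz":0,"hand":0.0},{"dx":0,"dy":0,"dz":0,"rx":0,"ry":0,"rz":0,"hand":0.0},{"dx":0,"dy":0,"dz":0,"rx":0,"ry":0,"rz":0,"hand":0.0}]' 30
python3 - <<'E'
from h import *
import pickle
d=cam("wrist");save(d,"w3.png",(100,50,540,380),1.8)
E
```

```text
clock: 5.08
position: [0.5327, -0.0751, 0.0781]
ee_rot: [-0.0, 0.687, 0.727, 0.0]
contact_force: [2.6, 2.0, -3.6]
width: 0.015
gripper_force: 30.3
```

View pics/w3.png

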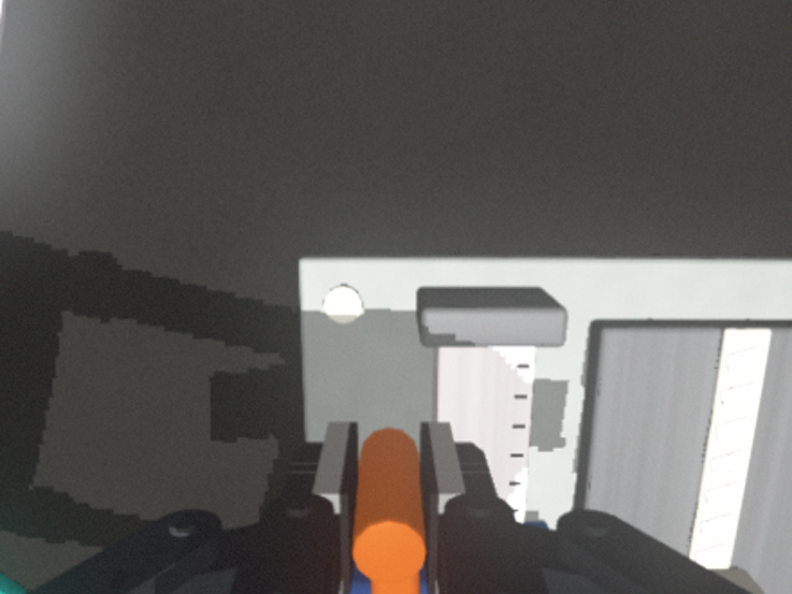

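The post sits centred between the pads. Now I swing the lever open along its arc.

```bash
python3 -m pendant '[{"dx":-0.0004,"dy":-0.0075,"dz":0,"rx":0,"ry":0,"rz":0,"hand":0.0},{"dx":-0.0011,"dy":-0.0074,"dz":0,"rx":0,"ry":0,"rz":0,"hand":0.0},{"dx":-0.0019,"dy":-0.0073,"dz":0,"rx":0,"ry":0,"rz":0,"hand":0.0},{"dx":-0.0026,"dy":-0.007,"dz":0,"rx":0,"ry":0,"rz":0,"hand":0.0},{"dx":-0.0033,"dy":-0.0068,"dz":0,"rx":0,"ry":0,"rz":0,"hand":0.0},{"dx":-0.0039,"dy":-0.0064,"dz":0,"rx":0,"ry":0,"rz":0,"hand":0.0}]' 30
python3 -m pendant '[{"dx":-0.0045,"dy":-0.006,"dz":0,"rx":0,"ry":0,"rz":0,"hand":0.0},{"dx":-0.0051,"dy":-0.0055,"dz":0,"rx":0,"ry":0,"rz":0,"hand":0.0},{"dx":-0.0056,"dy":-0.0049,"dz":0,"rx":0,"ry":0,"rz":0,"hand":0.0},{"dx":-0.0061,"dy":-0.0044,"dz":0,"rx":0,"ry":0,"rz":0,"hand":0.0},{"dx":-0.0065,"dy":-0.0037,"dz":0,"rx":0,"ry":0,"rz":0,"hand":0.0},{"dx":-0.0068,"dy":-0.0031,"dz":0,"rx":0,"ry":0,"rz":0,"hand":0.0}]' 30
python3 -m pendant '[{"dx":0,"dy":0,"dz":0,"rx":0,"ry":0,"rz":0,"hand":0.0},{"dx":0,"dy":0,"dz":0,"rx":0,"ry":0,"rz":0,"hand":0.0}]' 30
```

```text
clock: 5.63
position: [0.4909, -0.0912, 0.0782]
ee_rot: [0.0, 0.687, 0.727, 0.0]
contact_force: [4.6, 0.9, -4.6]
width: 0.0139
gripper_force: 28.6
clock: 6.13
position: [0.4646, -0.1273, 0.0785]
ee_rot: [-0.0, 0.687, 0.727, 0.0]
contact_force: [0.6, 2.3, 0.2]
width: -0.0002
gripper_force: 0.4
clock: 6.3
position: [0.4651, -0.1277, 0.0784]
ee_rot: [0.0, 0.687, 0.727, -0.0]
contact_force: [0.9, 1.0, -0.3]
width: 0.0003
gripper_force: 0.0
```

The fingers slipped off the post at the pad edge. I'll lift, open and look again.

```bash
python3 -m pendant '[{"dx":0,"dy":0,"dz":-0.03,"rx":0,"ry":0,"rz":0,"hand":0.0},{"dx":0,"dy":0,"dz":-0.03,"rx":0,"ry":0,"rz":0,"hand":0.0},{"dx":0,"dy":0,"dz":-0.02,"rx":0,"ry":0,"rz":0,"hand":0.0},{"dx":0.0,"dy":0,"dz":0,"rx":0,"ry":0,"rz":0,"hand":0.06},{"dx":0.0,"dy":0,"dz":0,"rx":0,"ry":0,"rz":0,"hand":0.06},{"dx":0.0,"dy":0,"dz":0,"rx":0,"ry":0,"rz":0,"hand":0.06}]' 30
python3 - <<'E'
from h import *
import pickle
d=cam("wrist");t=cam("top");pickle.dump((d,t),open("w4.pkl","wb"))
a=cv2.cvtColor(d["frame"],cv2.COLOR_RGB2BGR)[100:480,60:560]
b=cv2.cvtColor(t["frame"],cv2.COLOR_RGB2BGR)[165:255,370:515]
b=cv2.resize(b,None,fx=3.4,fy=3.4,interpolation=cv2.INTER_CUBIC)[:220]
b=np.pad(b,((0,0),(0,500-b.shape[1]),(0,0)))
cv2.imwrite("pics/w4.png",np.vstack([a,b]));print(a.shape,b.shape)
E
```

```text
clock: 6.8
position: [0.4646, -0.1266, 0.1576]
ee_rot: [-0.001, 0.687, 0.727, -0.0]
contact_force: [-0.1, 0.3, 0.2]
width: 0.0361
gripper_force: 0.0
(380, 500, 3) (220, 500, 3)
```

View pics/w4.png

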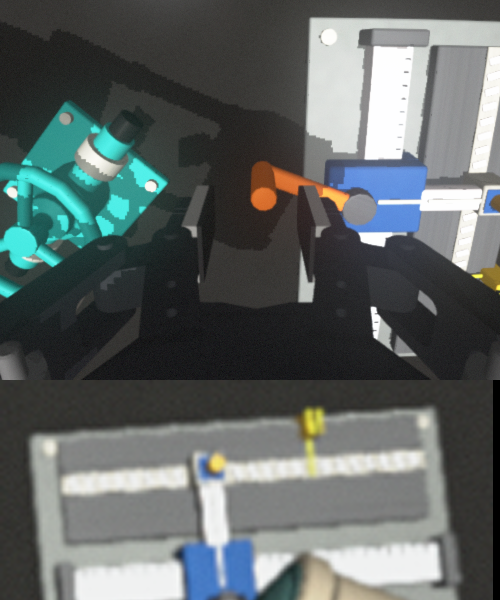

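The lever is now swung well open, with the post top at crop (263,200), which is full (323,300), and the pivot at about (419,307). The carriage has not moved.

Run:
```python
from h import *
import pickle
d,t=pickle.load(open("w4.pkl","rb"))
c=np.array([.6034,-.2040]);th=np.radians(3.3);x=np.array([np.cos(th),np.sin(th)]);y=np.array([-x[1],x[0]])
f=lambda p:(p[:2].round(4),((p[:2]-c)@x).round(4),((p[:2]-c)@y).round(4))
for n,u,v,z in[("post",323,300,.107),("base",322,271,.067),("piv",419,307,.070),("TLcorner",368,118,.01)]:print(n,f(ray(d,u,v,z)))
p=ray(d,323,300,.107)-ray(d,419,307,.07);print("arm",np.hypot(*p[:2]),"theta",np.arctan2(-(p[:2]@x),p[:2]@y))
# w3 view: pose then
M=np.linalg.inv(np.array(manip.get_image("wrist")["mount"]))
d3=dict(d);T=np.eye(4);T[:3,:3]=q2R([0,.687,.727,0]);T[:3,3]=[.5327,-.0751,.0781];T=T@np.linalg.inv(M);d3["C"]=T[:3,3];d3["R"]=T[:3,:3]
print("w3 post",f(ray(d3,315.6,358.3,.107)))
h=cv2.cvtColor(d["frame"],cv2.COLOR_RGB2HSV);m=cv2.inRange(h,(5,150,60),(22,255,255));ys,xs=np.where(m);print(xs.min(),xs.max(),ys.min(),ys.max())
for r in range(284,318,3):print(r,d["frame"][r,306:340:3,0])
```

```text
post (array([ 0.4704, -0.1474]), np.float64(-0.1295), np.float64(0.0642))
base (array([ 0.4702, -0.1445]), np.float64(-0.1296), np.float64(0.0671))
piv (array([ 0.5403, -0.1666]), np.float64(-0.0609), np.float64(0.0409))
TLcorner (array([ 0.5   , -0.0389]), np.float64(-0.0938), np.float64(0.1708))
arm 0.07251259500856448 theta 1.2444106758778075
w3 post (array([ 0.5335, -0.0817]), np.float64(-0.0628), np.float64(0.1261))
310 576 261 390
284 [ 45  50 114 123 122 122 122 120 118 118 203 215]
287 [ 47  45 118 124 132 169 160 143 125 118 155 202]
290 [ 43  48 119 179 223 224 222 221 205 133  76  65]
293 [ 43  45 155 222 223 224 221 217 218 210  88  49]
296 [ 41  48 204 224 222 221 220 219 219 214 137  50]
299 [ 43  50 212 220 220 220 220 217 216 217 126  53]
302 [ 43  46 191 219 219 217 216 217 216 212 105  51]
305 [ 43  48  80 211 217 217 214 214 215 174  51  53]
308 [ 44  46  46  78 197 212 213 208 160  57  49  50]
311 [43 43 44 45 50 62 74 52 50 49 49 49]
314 [43 42 42 47 45 47 45 47 45 50 46 49]
317 [45 42 44 43 45 44 50 47 46 46 51 48]
```

```bash
python3 -m pendant '[{"dx":-0.0106,"dy":0.0023,"dz":0,"rx":0,"ry":0,"rz":0,"hand":0.06},{"dx":-0.0106,"dy":0.0023,"dz":0,"rx":0,"ry":0,"rz":0,"hand":0.06},{"dx":0,"dy":0,"dz":0.02,"rx":0,"ry":0,"rz":0,"hand":0.06},{"dx":0,"dy":0,"dz":0.02,"rx":0,"ry":0,"rz":0,"hand":0.06},{"dx":0,"dy":0,"dz":0.02,"rx":0,"ry":0,"rz":0,"hand":0.06},{"dx":0,"dy":0,"dz":0.02,"rx":0,"ry":0,"rz":0,"hand":0.06},{"dx":0,"dy":0,"dz":0,"rx":0,"ry":0,"rz":0,"hand":0.0},{"dx":0,"dy":0,"dz":0,"rx":0,"ry":0,"rz":0,"hand":0.0},{"dx":0,"dy":0,"dz":0,"rx":0,"ry":0,"rz":0,"hand":0.0},{"dx":0,"dy":0,"dz":0,"rx":0,"ry":0,"rz":0,"hand":0.0},{"dx":0,"dy":0,"dz":0,"rx":0,"ry":0,"rz":0,"hand":0.0},{"dx":0,"dy":0,"dz":0,"rx":0,"ry":0,"rz":0,"hand":0.0}]' 40
python3 - <<'E'
from h import *
import pickle
d=cam("wrist");p=proj(d,[*manip.get_state()["position"][:2],.107]);print(p)
for r in range(290,420,6):print(r,d["frame"][r,290:346:4,0])
E
```

```text
clock: 7.95
position: [0.4709, -0.1482, 0.0793]
ee_rot: [0.0, 0.687, 0.727, -0.0]
contact_force: [-4.7, -1.1, 3.8]
width: 0.0144
gripper_force: 39.1
[[314.59294573 340.72137381]]
290 [ 72  38  33  99  97  99 100 101  97  95  95  34  54  74]
296 [ 75  30  37 101  99  99  99 100  99  99  97  33  38  81]
302 [ 73  33  66 100  99 100  98 101  99  99  95  42  35  78]
308 [ 71  31  85  98 100  99 101 100 100  97  99  57  34  78]
314 [ 54  33  94  97 100 103 103 100 101  98 100  77  36  69]
320 [ 37  30  97 111 165 190 190 186 183 142  96  94  36  47]
326 [ 54  36 135 185 189 189 185 185 181 181 175 110  44  60]
332 [ 55  35 180 183 186 184 181 177 179 177 179 175  43  61]
338 [ 47  33 177 180 181 179 180 180 179 178 180 172  47  47]
344 [ 42  44 119 177 179 180 178 180 178 174 174  69  48  47]
350 [ 43  38  37  40 160 176 175 176 172 147  44  40  46  44]
356 [34 37 35 36 32 41 39 40 36 34 35 39 46 40]
362 [40 37 36 37 36 37 36 35 37 38 39 37 39 37]
368 [38 35 28 29 33 40 36 36 38 39 35 38 42 31]
374 [61 33 32 35 36 33 32 36 32 33 35 34 45 58]
380 [68 40 35 31 33 32 36 31 32 30 30 48 45 87]
386 [27 29 31 25 31 27 31 33 31 34 33 47 47 44]
392 [28 29 30 34 30 31 31 28 32 31 49 45 50 45]
398 [42 43 42 44 44 47 48 45 45 43 46 45 43 42]
404 [26 43 40 43 46 41 43 41 45 43 39 39 33 26]
410 [21 10 25 23 20 19 23 19 18 22 24 21 15 23]
416 [23 23 21 18 26 13 22 21 13 18 23 19 11 15]
```

```bash
python3 -m pendant '[{"dx":-0.009,"dy":0,"dz":0,"rx":0,"ry":0,"rz":0,"hand":0.0},{"dx":-0.009,"dy":0,"dz":0,"rx":0,"ry":0,"rz":0,"hand":0.0},{"dx":-0.009,"dy":0,"dz":0,"rx":0,"ry":0,"rz":0,"hand":0.0},{"dx":-0.009,"dy":0,"dz":0,"rx":0,"ry":0,"rz":0,"hand":0.0},{"dx":-0.009,"dy":0,"dz":0,"rx":0,"ry":0,"rz":0,"hand":0.0},{"dx":-0.009,"dy":0,"dz":0,"rx":0,"ry":0,"rz":0,"hand":0.0},{"dx":-0.009,"dy":0,"dz":0,"rx":0,"ry":0,"rz":0,"hand":0.0},{"dx":-0.009,"dy":0,"dz":0,"rx":0,"ry":0,"rz":0,"hand":0.0},{"dx":-0.009,"dy":0,"dz":0,"rx":0,"ry":0,"rz":0,"hand":0.0},{"dx":-0.0095,"dy":0,"dz":0,"rx":0,"ry":0,"rz":0,"hand":0.0},{"dx":0,"dy":0,"dz":0,"rx":0,"ry":0,"rz":0,"hand":0.0},{"dx":0,"dy":0,"dz":0,"rx":0,"ry":0,"rz":0,"hand":0.0}]' 40
python3 - <<'E'
from h import *
import pickle
d=cam("wrist");t=cam("top");s=cam("side");pickle.dump((d,t,s),open("w5.pkl","wb"))
c=np.array([.6034,-.2040]);th=np.radians(3.3);x=np.array([np.cos(th),np.sin(th)]);y=np.array([-x[1],x[0]])
# plug: yellow blobs in wrist/top/side
for n,I in(("w",d),("t",t),("s",s)):
    h=cv2.cvtColor(I["frame"],cv2.COLOR_RGB2HSV);m=cv2.inRange(h,(18,120,90),(34,255,255))
    k,l,st,ce=cv2.connectedComponentsWithStats(m)
    for i in range(1,k):
        if st[i,4]>8:
            o=[]
            for z in(.078,.05):
                p=ray(I,*ce[i],z)[:2]-c;o+=[(p@x).round(4),(p@y).round(4)]
            print(n,st[i],ce[i].round(1),o)
E
```

```text
clock: 9.0
position: [0.4763, -0.2397, 0.0792]
ee_rot: [0.001, 0.687, 0.727, -0.001]
contact_force: [-4.2, -2.3, 4.5]
width: 0.0149
gripper_force: 39.4
w [636 289   4   3  10] [637.7 289.8] [np.float64(0.0208), np.float64(-0.0228), np.float64(0.0499), np.float64(-0.0356)]
t [458 173   7  10  53] [461.2 177.1] [np.float64(0.0763), np.float64(-0.0421), np.float64(0.0817), np.float64(-0.0512)]
t [465 186   5   3  13] [467. 187.] [np.float64(0.0485), np.float64(-0.0548), np.float64(0.0533), np.float64(-0.0642)]
t [246 216   8  10  51] [249.2 220.5] [np.float64(0.0029), np.float64(0.5241), np.float64(0.0066), np.float64(0.5283)]
t [258 223  12   8  55] [262.5 226.9] [np.float64(-0.0162), np.float64(0.4908), np.float64(-0.013), np.float64(0.4941)]
t [274 226  11  16  97] [278.9 233.6] [np.float64(-0.0372), np.float64(0.4493), np.float64(-0.0344), np.float64(0.4517)]
t [263 235  11   9  54] [268.2 238.8] [np.float64(-0.0485), np.float64(0.478), np.float64(-0.046), np.float64(0.4811)]
t [290 241   9  11  60] [293.9 246.2] [np.float64(-0.0728), np.float64(0.4129), np.float64(-0.0709), np.float64(0.4145)]
s [310 209   6   3   9] [313.  209.6] [np.float64(-0.004), np.float64(0.4785), np.float64(0.0128), np.float64(0.5263)]
s [293 218  22  25 315] [304.9 227.2] [np.float64(-0.0464), np.float64(0.4088), np.float64(-0.0318), np.float64(0.4529)]
s [290 237  12  12  57] [296.5 240.7] [np.float64(-0.0797), np.float64(0.3625), np.float64(-0.0669), np.float64(0.4041)]
s [462 372  11  15 104] [467.3 378.8] [np.float64(0.0464), np.float64(-0.0626), np.float64(0.066), np.float64(-0.0437)]
s [474 377  16  19 190] [481.4 385.8] [np.float64(0.0585), np.float64(-0.0801), np.float64(0.0786), np.float64(-0.0622)]
```

```bash
python3 -m pendant '[{"dx":0.0068,"dy":0.0031,"dz":0,"rx":0,"ry":0,"rz":0,"hand":0.0},{"dx":0.0065,"dy":0.0037,"dz":0,"rx":0,"ry":0,"rz":0,"hand":0.0},{"dx":0.0061,"dy":0.0044,"dz":0,"rx":0,"ry":0,"rz":0,"hand":0.0},{"dx":0.0056,"dy":0.0049,"dz":0,"rx":0,"ry":0,"rz":0,"hand":0.0},{"dx":0.0051,"dy":0.0055,"dz":0,"rx":0,"ry":0,"rz":0,"hand":0.0},{"dx":0.0045,"dy":0.006,"dz":0,"rx":0,"ry":0,"rz":0,"hand":0.0},{"dx":0.0039,"dy":0.0064,"dz":0,"rx":0,"ry":0,"rz":0,"hand":0.0},{"dx":0,"dy":0,"dz":0,"rx":0,"ry":0,"rz":0,"hand":0.0}]' 40
cat > plug.py <<'E'
from h import *
import pickle
c=np.array([.6034,-.2040]);th=np.radians(3.3);x=np.array([np.cos(th),np.sin(th)]);y=np.array([-x[1],x[0]])
def run(I,n):
    h=cv2.cvtColor(I["frame"],cv2.COLOR_RGB2HSV);m=cv2.inRange(h,(18,120,90),(34,255,255))
    k,l,st,ce=cv2.connectedComponentsWithStats(m)
    for i in range(1,k):
        if st[i,4]>5 and 375<ce[i][0]<515 and 165<ce[i][1]<430:
            p=ray(I,*ce[i],.078)[:2]-c;print(n,st[i],ce[i].round(1),(p@x).round(4),(p@y).round(4))
a,b=pickle.load(open("ab.pkl","rb"))
run(a,"t0");run(b,"s0");run(cam("top"),"t");run(cam("side"),"s")
E
python3 plug.py
```

```text
clock: 9.82
position: [0.5076, -0.1965, 0.0791]
ee_rot: [-0.001, 0.687, 0.727, 0.0]
contact_force: [-4.2, 0.4, 6.0]
width: 0.0144
gripper_force: 39.7
t0 [458 173   7  11  55] [461.1 177.1] 0.0761 -0.0419
t0 [425 189   4   3  10] [426.5 190. ] 0.0482 0.0545
t0 [403 231  23   5  66] [413.1 233. ] -0.0624 0.1011
s0 [426 323   8  14  84] [429.3 329.5] 0.0467 0.0452
s0 [457 377  33  21 257] [478.6 387.4] 0.0528 -0.0813
t [458 173   7  10  53] [461.2 177.1] 0.0763 -0.0421
t [466 186   4   3  10] [467.5 187. ] 0.0484 -0.0561
s [463 373  11  15 104] [468.2 379.8] 0.0466 -0.0646
s [474 377  16  19 184] [481.5 385.5] 0.0589 -0.0798
```

```bash
python3 -m pendant '[{"dx":0.0036,"dy":0,"dz":0,"rx":0,"ry":0,"rz":0,"hand":0.0},{"dx":0.0033,"dy":0.0068,"dz":0,"rx":0,"ry":0,"rz":0,"hand":0.0},{"dx":0,"dy":0,"dz":0,"rx":0,"ry":0,"rz":0,"hand":0.0}]' 40
python3 plug.py | grep -v 0
```

```text
clock: 10.17
position: [0.5146, -0.1897, 0.0791]
ee_rot: [-0.0, 0.687, 0.727, 0.0]
contact_force: [-3.2, 1.4, 5.7]
width: 0.0145
gripper_force: 39.6
```

```bash
python3 plug.py | grep -E '^(t|s) '
```

```text
t [458 173   7  10  55] [461.2 177. ] 0.0764 -0.0421
t [465 186   5   3  11] [466.7 186.9] 0.0488 -0.0541
s [463 372  10  15 104] [467.2 378.9] 0.0463 -0.0626
s [474 377  16  19 191] [481.3 385.9] 0.0582 -0.0803
```

```bash
python3 -m pendant '[{"dx":0.0016,"dy":0,"dz":0,"rx":0,"ry":0,"rz":0,"hand":0.0},{"dx":0.0026,"dy":0.007,"dz":0,"rx":0,"ry":0,"rz":0,"hand":0.0},{"dx":0.0019,"dy":0.0073,"dz":0,"rx":0,"ry":0,"rz":0,"hand":0.0},{"dx":0.0011,"dy":0.0074,"dz":0,"rx":0,"ry":0,"rz":0,"hand":0.0},{"dx":0.0004,"dy":0.0075,"dz":0,"rx":0,"ry":0,"rz":0,"hand":0.0},{"dx":0,"dy":0,"dz":0,"rx":0,"ry":0,"rz":0,"hand":0.0},{"dx":0,"dy":0,"dz":0,"rx":0,"ry":0,"rz":0,"hand":0.0}]' 40
python3 plug.py | grep -E '^(t|s) '
```

```text
clock: 10.95
position: [0.5424, -0.1804, 0.0791]
ee_rot: [-0.001, 0.686, 0.727, -0.0]
contact_force: [-5.1, 1.2, 8.8]
width: 0.0146
gripper_force: 39.7
t [458 173   7  10  53] [461.2 177.1] 0.0763 -0.0421
s [463 372  11  16 109] [467.6 379.3] 0.0464 -0.0634
s [474 377  16  19 187] [481.4 385.8] 0.0584 -0.0803
```

```bash
python3 -m pendant '[{"dx":0,"dy":0.003,"dz":0,"rx":0,"ry":0,"rz":0,"hand":0.0},{"dx":0,"dy":0,"dz":0,"rx":0,"ry":0,"rz":0,"hand":0.0},{"dx":0,"dy":0,"dz":0,"rx":0,"ry":0,"rz":0,"hand":0.0}]' 40
python3 -m pendant '[{"dx":0,"dy":0.003,"dz":0,"rx":0,"ry":0,"rz":0,"hand":0.0},{"dx":0,"dy":0,"dz":0,"rx":0,"ry":0,"rz":0,"hand":0.0},{"dx":0,"dy":0,"dz":0,"rx":0,"ry":0,"rz":0,"hand":0.0}]' 40
python3 plug.py | grep -E '^(t|s) '
```

```text
clock: 11.3
position: [0.5426, -0.1803, 0.079]
ee_rot: [-0.003, 0.686, 0.727, -0.002]
contact_force: [-12.1, 0.0, 12.1]
width: 0.0146
gripper_force: 40.1
clock: 11.55
position: [0.5428, -0.1802, 0.0789]
ee_rot: [-0.005, 0.686, 0.727, -0.004]
contact_force: [-16.0, -0.3, 13.9]
width: 0.0146
gripper_force: 40.6
t [458 173   7  10  53] [461.2 177.1] 0.0763 -0.0421
s [463 372  11  16 102] [467.6 379.2] 0.0465 -0.0632
s [474 377  16  19 187] [481.5 385.7] 0.0586 -0.0801
```

```bash
python3 -m pendant '[{"dx":0,"dy":-0.005,"dz":0,"rx":0,"ry":0,"rz":0,"hand":0.0},{"dx":0,"dy":0,"dz":0,"rx":0,"ry":0,"rz":0,"hand":0.06},{"dx":0,"dy":0,"dz":0,"rx":0,"ry":0,"rz":0,"hand":0.06},{"dx":0,"dy":0,"dz":0,"rx":0,"ry":0,"rz":0,"hand":0.06},{"dx":0,"dy":0,"dz":0,"rx":0,"ry":0,"rz":0,"hand":0.06},{"dx":0,"dy":0,"dz":-0.025,"rx":0,"ry":0,"rz":0,"hand":0.06},{"dx":0,"dy":0,"dz":-0.025,"rx":0,"ry":0,"rz":0,"hand":0.06},{"dx":0,"dy":0,"dz":-0.025,"rx":0,"ry":0,"rz":0,"hand":0.085},{"dx":0,"dy":0,"dz":-0.025,"rx":0,"ry":0,"rz":0,"hand":0.085},{"dx":-0.02,"dy":0.03,"dz":0,"rx":0,"ry":0,"rz":0,"hand":0.085},{"dx":-0.02,"dy":0.03,"dz":0,"rx":0,"ry":0,"rz":0,"hand":0.085},{"dx":-0.02,"dy":0.03,"dz":0,"rx":0,"ry":0,"rz":0,"hand":0.085}]' 40
python3 -m pendant '[{"dx":0,"dy":0,"dz":0,"rx":0,"ry":0,"rz":0,"hand":0.085},{"dx":0,"dy":0,"dz":0,"rx":0,"ry":0,"rz":0,"hand":0.085}]'
python3 - <<'E'
from h import *
import pickle
d=cam("wrist");pickle.dump(d,open("w6.pkl","wb"));save(d,"w6.png",(160,60,560,360),2)
E
```

```text
clock: 12.65
position: [0.6393, -0.2364, 0.1795]
ee_rot: [0.001, 0.686, 0.727, 0.001]
contact_force: [-0.1, -0.7, -0.7]
width: 0.0847
gripper_force: 0.0
clock: 12.82
position: [0.6389, -0.2367, 0.1767]
ee_rot: [-0.0, 0.687, 0.727, 0.0]
contact_force: [-0.7, 0.3, -0.2]
width: 0.085
gripper_force: 0.0
```

View pics/w6.png

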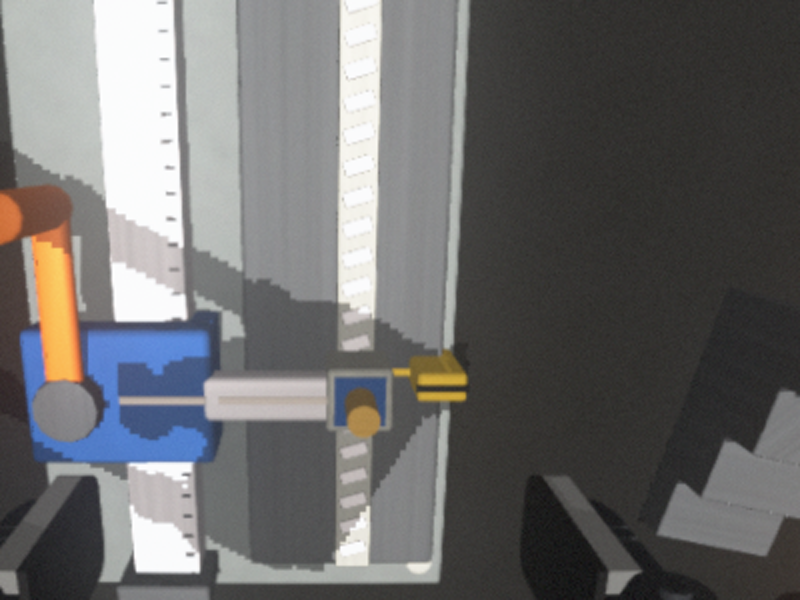

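The lever lies along the rail, so it is locked. The white line is at crop (160,401), the plug top at (364,420) and the flag's black line at (441,390). I'll compare their bench-y values at their heights.

Run:
```python
from h import *
import pickle
d=pickle.load(open("w6.pkl","rb"))
c=np.array([.6034,-.2040]);th=np.radians(3.3);x=np.array([np.cos(th),np.sin(th)]);y=np.array([-x[1],x[0]])
im=d["frame"].astype(int)
def rows(u,v0,v1): return im[v0:v1,u,:].sum(1)
print("flag",[ (u,list(rows(u,247,262)//3)) for u in(373,378,383,388)])
print("line",[ (u,list(rows(u,254,268)//3)) for u in(225,240,255)])
def f(n,u,v,z):
    p=ray(d,u,v,z)[:2]-c;print(n,(p@x).round(4),(p@y).round(4))
g=lambda a,b:(160+a/2-.25,60+b/2-.25)
f("line",*g(160,401),.055);f("line r",*g(200,401),.055);f("line l",*g(125,401),.055)
f("plug",*g(364,420),.078);f("flag",*g(441,390),.05)
f("flaglineplate",*g(402,373),.018);f("pivot",*g(65,410),.072)
f("BRcorner",*g(440,582),.01)
```

```text
flag [(373, [np.int64(124), np.int64(137), np.int64(145), np.int64(149), np.int64(144), np.int64(107), np.int64(66), np.int64(46), np.int64(65), np.int64(122), np.int64(141), np.int64(144), np.int64(133), np.int64(106), np.int64(87)]), (378, [np.int64(126), np.int64(138), np.int64(145), np.int64(146), np.int64(144), np.int64(106), np.int64(62), np.int64(52), np.int64(61), np.int64(123), np.int64(142), np.int64(143), np.int64(135), np.int64(107), np.int64(83)]), (383, [np.int64(123), np.int64(137), np.int64(144), np.int64(146), np.int64(143), np.int64(105), np.int64(62), np.int64(46), np.int64(61), np.int64(122), np.int64(141), np.int64(143), np.int64(137), np.int64(119), np.int64(106)]), (388, [np.int64(121), np.int64(137), np.int64(144), np.int64(145), np.int64(143), np.int64(105), np.int64(58), np.int64(42), np.int64(61), np.int64(122), np.int64(143), np.int64(143), np.int64(134), np.int64(99), np.int64(69)])]
line [(225, [np.int64(94), np.int64(96), np.int64(96), np.int64(100), np.int64(134), np.int64(169), np.int64(178), np.int64(172), np.int64(129), np.int64(99), np.int64(94), np.int64(92), np.int64(90), np.int64(93)]), (240, [np.int64(95), np.int64(96), np.int64(97), np.int64(100), np.int64(133), np.int64(167), np.int64(179), np.int64(177), np.int64(133), np.int64(99), np.int64(95), np.int64(96), np.int64(93), np.int64(93)]), (255, [np.int64(95), np.int64(94), np.int64(95), np.int64(101), np.int64(131), np.int64(166), np.int64(177), np.int64(177), np.int64(133), np.int64(97), np.int64(96), np.int64(93), np.int64(94), np.int64(96)])]
line -0.0255 -0.0559
line r -0.0098 -0.0559
line l -0.0392 -0.0559
plug 0.0523 -0.055
flag 0.0846 -0.0531
flaglineplate 0.073 -0.0558
pivot -0.0571 -0.0536
BRcorner 0.0968 -0.1663
```

The line is about 2.5 mm short of the mark on the -y side, consistently in three measurements. I'll regrip, open partly, nudge and relock.

```bash
python3 -m pendant '[{"dx":0.02,"dy":-0.03,"dz":0,"rx":0,"ry":0,"rz":0,"hand":0.06},{"dx":0.02,"dy":-0.03,"dz":0,"rx":0,"ry":0,"rz":0,"hand":0.06},{"dx":0.0215,"dy":-0.03,"dz":0,"rx":0,"ry":0,"rz":0,"hand":0.06},{"dx":0,"dy":0,"dz":0,"rx":0,"ry":0,"rz":0,"hand":0.06},{"dx":0,"dy":0,"dz":0.025,"rx":0,"ry":0,"rz":0,"hand":0.06},{"dx":0,"dy":0,"dz":0.025,"rx":0,"ry":0,"rz":0,"hand":0.06},{"dx":0,"dy":0,"dz":0.025,"rx":0,"ry":0,"rz":0,"hand":0.06},{"dx":0,"dy":0,"dz":0.022,"rx":0,"ry":0,"rz":0,"hand":0.06},{"dx":0,"dy":0,"dz":0,"rx":0,"ry":0,"rz":0,"hand":0.0},{"dx":0,"dy":0,"dz":0,"rx":0,"ry":0,"rz":0,"hand":0.0},{"dx":0,"dy":0,"dz":0,"rx":0,"ry":0,"rz":0,"hand":0.0},{"dx":0,"dy":0,"dz":0,"rx":0,"ry":0,"rz":0,"hand":0.0}]' 40
python3 -m pendant '[{"dx":0,"dy":0,"dz":0,"rx":0,"ry":0,"rz":0,"hand":0.0},{"dx":0,"dy":0,"dz":0,"rx":0,"ry":0,"rz":0,"hand":0.0}]'
python3 plug.py | grep -E '^(t|s) '
```

```text
clock: 13.87
position: [0.5422, -0.1798, 0.0828]
ee_rot: [-0.001, 0.686, 0.727, -0.001]
contact_force: [-2.1, -0.1, 7.2]
width: 0.0141
gripper_force: 38.8
clock: 14.03
position: [0.5424, -0.1798, 0.083]
ee_rot: [-0.001, 0.686, 0.727, -0.001]
contact_force: [-5.3, -0.4, 3.0]
width: 0.0146
gripper_force: 38.9
t [458 173   7  10  53] [461.2 177.1] 0.0763 -0.0421
s [463 372  11  16 104] [467.8 379.2] 0.0468 -0.0633
s [474 377  16  19 186] [481.4 385.8] 0.0585 -0.0802
```

```bash
python3 -m pendant '[{"dx":-0.0004,"dy":-0.0075,"dz":0,"rx":0,"ry":0,"rz":0,"hand":0.0},{"dx":-0.0011,"dy":-0.0074,"dz":0,"rx":0,"ry":0,"rz":0,"hand":0.0},{"dx":-0.0019,"dy":-0.0073,"dz":0,"rx":0,"ry":0,"rz":0,"hand":0.0},{"dx":-0.0026,"dy":-0.007,"dz":0,"rx":0,"ry":0,"rz":0,"hand":0.0},{"dx":-0.0033,"dy":-0.0068,"dz":0,"rx":0,"ry":0,"rz":0,"hand":0.0},{"dx":0.003,"dy":0,"dz":0,"rx":0,"ry":0,"rz":0,"hand":0.0},{"dx":0,"dy":0,"dz":0,"rx":0,"ry":0,"rz":0,"hand":0.0}]' 40
python3 plug.py | grep -E '^(t|s) '
```

```text
clock: 14.72
position: [0.5084, -0.189, 0.0827]
ee_rot: [0.001, 0.687, 0.727, -0.0]
contact_force: [-0.2, -1.0, 7.3]
width: 0.0128
gripper_force: 37.4
t [458 173   7  11  55] [461.2 177.1] 0.076 -0.0422
t [467 186   4   3  11] [468.4 186.9] 0.0485 -0.0585
s [464 373  26  23 283] [476.8 383.6] 0.0545 -0.0745
```

```bash
cat > post.py <<'E'
from h import *
def post():
    d=cam("wrist");s=manip.get_state();p=proj(d,[*s["position"][:2],.107])[0]
    h=cv2.cvtColor(d["frame"],cv2.COLOR_RGB2HSV);m=cv2.inRange(h,(5,140,140),(22,255,255))
    k,l,st,ce=cv2.connectedComponentsWithStats(m)
    for i in range(1,k):
        if st[i,4]>40: 
            q=ray(d,*ce[i],.107)-s["position"];print("blob",st[i],ce[i].round(1),"tool xy",(q@q2R(s["ee_rot"])).round(4)[:2])
    print("tcp px",p)
    for r in range(300,440,7):print(r,d["frame"][r,290:346:5,0])
post()
E
python3 post.py
```

```text
blob [300 346  33  33 889] [315.8 362.2] tool xy [-0.0115  0.0004]
tcp px [314.69393961 335.87457059]
300 [66 37 24 86 86 89 90 87 69 31 71 66]
307 [64 28 27 85 86 90 89 87 60 32 66 73]
314 [68 24 30 87 89 91 92 87 63 34 71 71]
321 [64 24 27 89 88 88 89 91 59 27 61 69]
328 [121  40  34  87  92  88  91  89  82  38  98  74]
335 [49 40 48 89 87 90 88 91 82 40 55 31]
342 [32 41 73 89 90 93 89 87 86 39 34 31]
349 [ 26  37  82 143 170 170 162 158  92  38  31  34]
356 [ 27  39 152 162 163 167 164 163 160  39  33  25]
363 [ 25  42 158 161 161 160 160 161 160  43  33  35]
370 [ 26  39 153 161 160 161 158 161 159  42  31  33]
377 [ 22  41  28  49 141 156 149 116  82  39  45  29]
384 [ 24  30  29  33  29  29  82  86 144  82  30  30]
391 [ 23  28  29  35  29  33  81  84 125  81  32  26]
398 [ 31  36  39  41  43  42  81 138 143 139  30  29]
405 [ 19  27  37  40  41  40 136 140 124  72  22  27]
412 [23 26 23 18 23 22 21 23 24 24 22 27]
419 [24 11 22 20 20 16 21 18 19 26 20 19]
426 [21 25 19 23 17 20 21 16 11 24 25 27]
433 [20 20 22 24 23 16 16 15 18 20 16 22]
```

The post has crept to the pad edge, 11.5 mm off. I'll regrip it centred.

```bash
python3 -m pendant '[{"dx":0,"dy":0,"dz":0,"rx":0,"ry":0,"rz":0,"hand":0.04},{"dx":0,"dy":0,"dz":0,"rx":0,"ry":0,"rz":0,"hand":0.04},{"dx":0,"dy":0,"dz":0,"rx":0,"ry":0,"rz":0,"hand":0.04},{"dx":-0.006,"dy":0,"dz":0,"rx":0,"ry":0,"rz":0,"hand":0.04},{"dx":-0.006,"dy":0,"dz":0.003,"rx":0,"ry":0,"rz":0,"hand":0.04},{"dx":0,"dy":0,"dz":0,"rx":0,"ry":0,"rz":0,"hand":0.04},{"dx":0,"dy":0,"dz":0,"rx":0,"ry":0,"rz":0,"hand":0.0},{"dx":0,"dy":0,"dz":0,"rx":0,"ry":0,"rz":0,"hand":0.0},{"dx":0,"dy":0,"dz":0,"rx":0,"ry":0,"rz":0,"hand":0.0},{"dx":0,"dy":0,"dz":0,"rx":0,"ry":0,"rz":0,"hand":0.0},{"dx":0,"dy":0,"dz":0,"rx":0,"ry":0,"rz":0,"hand":0.0}]' 60
python3 plug.py | grep -E '^(t|s) '; python3 post.py | head -3
```

```text
clock: 15.78
position: [0.5091, -0.2001, 0.0782]
ee_rot: [0.0, 0.687, 0.727, -0.0]
contact_force: [-0.2, -0.9, -2.1]
width: 0.0139
gripper_force: 58.4
t [458 173   7  11  55] [461.1 177.1] 0.0761 -0.0419
t [467 186   4   3  11] [468.4 186.9] 0.0485 -0.0585
s [464 373  26  23 288] [476.6 383.5] 0.0543 -0.0744
blob [ 297  326   38   35 1063] [315.6 343.1] tool xy [-0.0003  0.0004]
blob [585 410  20  15 197] [595.8 416.3] tool xy [-0.0377  0.1164]
tcp px [314.60419445 342.36490249]
```

```bash
python3 -m pendant '[{"dx":0.003,"dy":0,"dz":0,"rx":0,"ry":0,"rz":0,"hand":0.0},{"dx":0.003,"dy":0,"dz":0,"rx":0,"ry":0,"rz":0,"hand":0.0},{"dx":0,"dy":0,"dz":0,"rx":0,"ry":0,"rz":0,"hand":0.0},{"dx":0,"dy":0,"dz":0,"rx":0,"ry":0,"rz":0,"hand":0.0}]' 60
python3 plug.py | grep -E '^(t|s) '; python3 post.py | head -3
```

```text
clock: 16.27
position: [0.5087, -0.1931, 0.0782]
ee_rot: [-0.001, 0.687, 0.727, 0.0]
contact_force: [-0.3, 1.3, -0.6]
width: 0.0134
gripper_force: 58.5
t [458 173   7  10  53] [461.2 177.1] 0.0763 -0.0421
t [464 186   4   3  10] [465.5 187. ] 0.0488 -0.0507
s [461 370  11  16 109] [465.9 377.1] 0.0464 -0.0592
s [474 377  16  19 205] [481.  386.2] 0.0574 -0.0806
blob [ 297  326   38   35 1064] [315.7 342.9] tool xy [-0.0002  0.0004]
blob [585 410  20  15 199] [596.1 416.5] tool xy [-0.0377  0.1166]
tcp px [314.51989872 342.34287979]
```

```bash
python3 -m pendant '[{"dx":-0.0016,"dy":0,"dz":0,"rx":0,"ry":0,"rz":0,"hand":0.0},{"dx":0,"dy":0,"dz":0,"rx":0,"ry":0,"rz":0,"hand":0.0},{"dx":0.0037,"dy":0.0082,"dz":0,"rx":0,"ry":0,"rz":0,"hand":0.0},{"dx":0.0027,"dy":0.0086,"dz":0,"rx":0,"ry":0,"rz":0,"hand":0.0},{"dx":0.0016,"dy":0.0088,"dz":0,"rx":0,"ry":0,"rz":0,"hand":0.0},{"dx":0.0005,"dy":0.009,"dz":0,"rx":0,"ry":0,"rz":0,"hand":0.0},{"dx":0,"dy":0.003,"dz":0,"rx":0,"ry":0,"rz":0,"hand":0.0},{"dx":0,"dy":0,"dz":0,"rx":0,"ry":0,"rz":0,"hand":0.0},{"dx":0,"dy":0,"dz":0,"rx":0,"ry":0,"rz":0,"hand":0.0}]' 60
python3 plug.py | grep -E '^(t|s) '; python3 post.py | head -3
```

```text
clock: 17.17
position: [0.5426, -0.1843, 0.078]
ee_rot: [-0.003, 0.686, 0.727, -0.002]
contact_force: [-6.8, 1.0, 3.8]
width: 0.0145
gripper_force: 59.6
t [458 173   7  10  54] [461.3 177. ] 0.0763 -0.0423
s [463 372  11  16 104] [467.9 379.7] 0.0463 -0.0642
s [474 377  16  19 188] [481.5 385.6] 0.0588 -0.0799
blob [ 297  336   38   72 1883] [315.3 368.1] tool xy [-0.0107  0.0003]
tcp px [313.94024185 342.53286552]
300 [67 34 78 90 90 92 93 91 86 37 71 71]
```

The post rolls between the pads because the tool keeps its yaw. I'll regrip it centred and turn the tool together with the lever.

```bash
python3 -m pendant '[{"dx":0,"dy":-0.003,"dz":0,"rx":0,"ry":0,"rz":0,"hand":0.0},{"dx":0,"dy":0,"dz":0,"rx":0,"ry":0,"rz":0,"hand":0.04},{"dx":0,"dy":0,"dz":0,"rx":0,"ry":0,"rz":0,"hand":0.04},{"dx":0,"dy":0,"dz":0,"rx":0,"ry":0,"rz":0,"hand":0.04},{"dx":-0.006,"dy":0,"dz":0.002,"rx":0,"ry":0,"rz":0,"hand":0.04},{"dx":0,"dy":0,"dz":0,"rx":0,"ry":0,"rz":0,"hand":0.04},{"dx":0,"dy":0,"dz":0,"rx":0,"ry":0,"rz":0,"hand":0.0},{"dx":0,"dy":0,"dz":0,"rx":0,"ry":0,"rz":0,"hand":0.0},{"dx":0,"dy":0,"dz":0,"rx":0,"ry":0,"rz":0,"hand":0.0},{"dx":0,"dy":0,"dz":0,"rx":0,"ry":0,"rz":0,"hand":0.0},{"dx":0,"dy":0,"dz":0,"rx":0,"ry":0,"rz":0,"hand":0.0}]' 60
python3 plug.py | grep -E '^(t|s) '; python3 post.py | head -2
python3 -m pendant '[{"dx":-0.0005,"dy":-0.009,"dz":0,"rx":0,"ry":0,"rz":-6.88,"hand":0.0},{"dx":-0.0005,"dy":-0.009,"dz":0,"rx":0,"ry":0,"rz":-6.88,"hand":0.0},{"dx":-0.0005,"dy":-0.009,"dz":0,"rx":0,"ry":0,"rz":-6.88,"hand":0.0},{"dx":-0.0005,"dy":-0.009,"dz":0,"rx":0,"ry":0,"rz":-6.88,"hand":0.0},{"dx":-0.0005,"dy":-0.009,"dz":0,"rx":0,"ry":0,"rz":-6.88,"hand":0.0},{"dx":0,"dy":0,"dz":0,"rx":0,"ry":0,"rz":0,"hand":0.0},{"dx":0,"dy":0,"dz":0,"rx":0,"ry":0,"rz":0,"hand":0.0}]' 60
python3 plug.py | grep -E '^(t|s) '; python3 post.py | head -2
```

```text
clock: 18.23
position: [0.5429, -0.1913, 0.0763]
ee_rot: [-0.0, 0.687, 0.727, -0.0]
contact_force: [-2.5, -1.2, 2.6]
width: 0.0144
gripper_force: 58.4
t [458 173   7  11  54] [461.2 177.2] 0.076 -0.042
t [466 186   4   3  10] [467.5 187. ] 0.0484 -0.0561
s [463 373  11  15 106] [468.1 379.7] 0.0467 -0.0643
s [474 377  16  19 185] [481.5 385.6] 0.0587 -0.0799
blob [ 297  321   39   84 2236] [315.4 358.8] tool xy [-0.0056  0.0003]
tcp px [314.47931108 345.27186265]
clock: 18.97
position: [0.502, -0.2068, 0.0764]
ee_rot: [0.001, 0.443, 0.897, 0.0]
contact_force: [-0.3, -2.3, 0.8]
width: 0.0142
gripper_force: 58.7
t [458 173   7  11  54] [461.2 177.2] 0.076 -0.042
t [466 186   4   3  11] [467.6 187.1] 0.0481 -0.0565
s [463 373  11  15 105] [468.1 379.9] 0.0463 -0.0646
s [474 377  16  19 184] [481.5 385.6] 0.0588 -0.08
blob [ 297  320   39   86 2241] [315.5 358.8] tool xy [-0.0061  0.0006]
tcp px [313.61744751 344.14452883]
```

```bash
python3 -m pendant '[{"dx":0.0031,"dy":0.0021,"dz":0,"rx":0,"ry":0,"rz":0,"hand":0.0},{"dx":0,"dy":0,"dz":0,"rx":0,"ry":0,"rz":0,"hand":0.0},{"dx":0,"dy":0,"dz":0,"rx":0,"ry":0,"rz":0,"hand":0.0},{"dx":0,"dy":0,"dz":0,"rx":0,"ry":0,"rz":0,"hand":0.0}]' 60
python3 plug.py | grep -E '^(t|s) '
```

```text
clock: 19.45
position: [0.5019, -0.202, 0.0764]
ee_rot: [0.0, 0.441, 0.897, 0.001]
contact_force: [0.5, 1.5, 1.3]
width: 0.0141
gripper_force: 58.8
t [458 173   7  10  53] [461.2 177.1] 0.0763 -0.0421
t [464 186   5   3  12] [465.8 187. ] 0.0487 -0.0516
s [462 370  10  16 106] [466.2 377.4] 0.0465 -0.0598
s [474 377  16  19 199] [481.1 386.1] 0.0577 -0.0805
```

```bash
python3 -m pendant '[{"dx":-0.0012,"dy":-0.0008,"dz":0,"rx":0,"ry":0,"rz":0,"hand":0.0},{"dx":0,"dy":0,"dz":0,"rx":0,"ry":0,"rz":0,"hand":0.0},{"dx":0,"dy":0,"dz":0,"rx":0,"ry":0,"rz":0,"hand":0.0}]' 60
python3 plug.py | grep -E '^(t|s) '
python3 -m pendant '[{"dx":-0.0005,"dy":0.009,"dz":0,"rx":0,"ry":0,"rz":6.88,"hand":0.0},{"dx":-0.0005,"dy":0.009,"dz":0,"rx":0,"ry":0,"rz":6.88,"hand":0.0},{"dx":-0.0005,"dy":0.009,"dz":0,"rx":0,"ry":0,"rz":6.88,"hand":0.0},{"dx":-0.0005,"dy":0.009,"dz":0,"rx":0,"ry":0,"rz":6.88,"hand":0.0},{"dx":-0.0005,"dy":0.009,"dz":0,"rx":0,"ry":0,"rz":6.88,"hand":0.0},{"dx":0,"dy":0,"dz":0,"rx":0,"ry":0,"rz":0,"hand":0.0},{"dx":0,"dy":0.003,"dz":0,"rx":0,"ry":0,"rz":0,"hand":0.0},{"dx":0,"dy":0.003,"dz":0,"rx":0,"ry":0,"rz":0,"hand":0.0},{"dx":0,"dy":0,"dz":0,"rx":0,"ry":0,"rz":0,"hand":0.0}]' 60
python3 plug.py | grep -E '^(t|s) '; python3 post.py | head -2
```

```text
clock: 19.8
position: [0.5019, -0.2041, 0.0764]
ee_rot: [0.0, 0.441, 0.897, 0.0]
contact_force: [1.4, 2.2, 1.8]
width: 0.0142
gripper_force: 58.8
t [458 173   7  10  53] [461.2 177.1] 0.0763 -0.0421
t [465 186   4   3  10] [466.5 187. ] 0.0486 -0.0534
s [462 371  11  16 106] [467.  378.6] 0.0462 -0.0621
s [474 377  16  19 194] [481.3 386. ] 0.058 -0.0805
clock: 20.65
position: [0.5431, -0.1882, 0.0761]
ee_rot: [-0.005, 0.685, 0.728, -0.004]
contact_force: [-12.1, -1.4, 10.2]
width: 0.0143
gripper_force: 60.7
t [458 173   7  10  53] [461.2 177.1] 0.0763 -0.0421
s [462 371  11  16 108] [466.8 378.4] 0.0462 -0.0617
s [474 377  16  19 196] [481.3 385.9] 0.0581 -0.0803
blob [ 297  321   39   84 2209] [314.8 359.3] tool xy [-0.0057  0.0001]
tcp px [313.4935262  345.41124811]
```

```bash
python3 -m pendant '[{"dx":0,"dy":-0.006,"dz":0,"rx":0,"ry":0,"rz":0,"hand":0.0},{"dx":0,"dy":0,"dz":0,"rx":0,"ry":0,"rz":0,"hand":0.06},{"dx":0,"dy":0,"dz":0,"rx":0,"ry":0,"rz":0,"hand":0.06},{"dx":0,"dy":0,"dz":0,"rx":0,"ry":0,"rz":0,"hand":0.06},{"dx":0,"dy":0,"dz":-0.03,"rx":0,"ry":0,"rz":0,"hand":0.06},{"dx":0,"dy":0,"dz":-0.035,"rx":0,"ry":0,"rz":0,"hand":0.06},{"dx":0,"dy":0,"dz":-0.04,"rx":0,"ry":0,"rz":0,"hand":0.06},{"dx":-0.03,"dy":0.02,"dz":0,"rx":0,"ry":0,"rz":0,"hand":0.085},{"dx":-0.03,"dy":0.02,"dz":0,"rx":0,"ry":0,"rz":0,"hand":0.085},{"dx":-0.03,"dy":0.02,"dz":0,"rx":0,"ry":0,"rz":0,"hand":0.085},{"dx":-0.03,"dy":0.02,"dz":0,"rx":0,"ry":0,"rz":0,"hand":0.085},{"dx":-0.025,"dy":0.01,"dz":0,"rx":0,"ry":0,"rz":0,"hand":0.085}]' 60
python3 -m pendant '[{"dx":0,"dy":0,"dz":0,"rx":0,"ry":0,"rz":0,"hand":0.085},{"dx":0,"dy":0,"dz":0,"rx":0,"ry":0,"rz":0,"hand":0.085},{"dx":0,"dy":0,"dz":0,"rx":0,"ry":0,"rz":0,"hand":0.085}]'
python3 - <<'E'
from h import *
import pickle
c=np.array([.6034,-.2040]);th=np.radians(3.3);x=np.array([np.cos(th),np.sin(th)]);y=np.array([-x[1],x[0]])
d=cam("wrist");pickle.dump(d,open("w7.pkl","wb"))
W=lambda bx,by,z:[*(c+bx*x+by*y),z]
print("exp flag,line,plug px",proj(d,[W(.084,-.053,.05),W(-.03,-.053,.055),W(.051,-.053,.078)]).round(1))
save(d,"w7.png",(120,20,520,260),2)
E
```

```text
clock: 21.8
position: [0.6437, -0.3303, 0.1807]
ee_rot: [0.001, 0.686, 0.727, 0.0]
contact_force: [0.5, 0.1, 0.1]
width: 0.0853
gripper_force: 0.0
clock: 22.05
position: [0.6408, -0.3275, 0.1804]
ee_rot: [-0.001, 0.687, 0.727, 0.0]
contact_force: [0.3, -0.2, -0.1]
width: 0.0848
gripper_force: 0.0
exp flag,line,plug px [[388.9 135.6]
 [232.2 135.7]
 [347.2 135.1]]
```

View pics/w7.png

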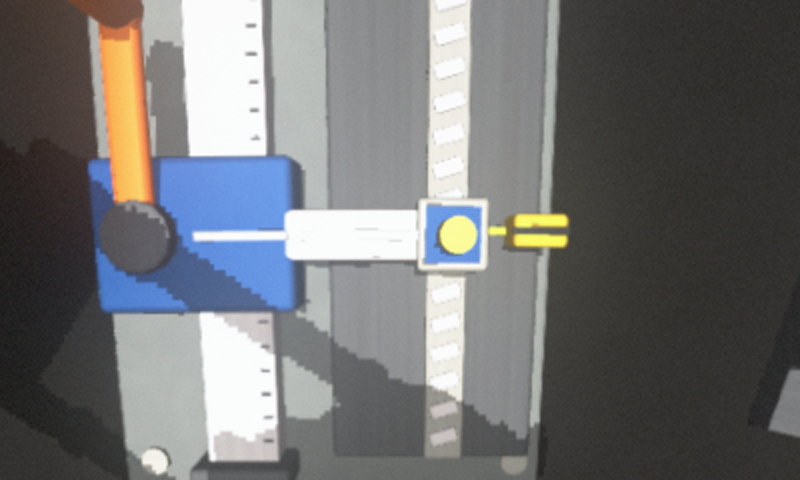

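The nadir view shows the white line at crop row 236, the plug at 235 and the flag's black line at 231. I'll measure that at sub-pixel level.

Run:
```python
from h import *
import pickle
c=np.array([.6034,-.2040]);th=np.radians(3.3);x=np.array([np.cos(th),np.sin(th)]);y=np.array([-x[1],x[0]])
d=pickle.load(open("w7.pkl","rb"));im=d["frame"].astype(float)
def f(n,u,v,z):
    p=ray(d,u,v,z)[:2]-c;print(n,np.round([u,v],2),(p@x).round(4),(p@y).round(4))
for u in(220,235,250,258):
    w=np.clip(im[132:144,u,0]-im[132:144,u,0].min()-20,0,None);f("line",u,(w*np.arange(132,144)).sum()/w.sum(),.055)
for u in(380,390,400):
    g=im[128:143,u,0];  # yellow bars: weight dark between
    r=np.arange(128,143);br=np.where(g>150)[0];i0,i1=br[0],br[-1];s=slice(i0,i1+1);w=np.clip(g[s].max()-g[s]-40,0,None);f("flag",u,(w*r[s]).sum()/w.sum(),.05)
    w=np.clip(g-100,0,None);f("flag bars",u,(w*r).sum()/w.sum(),.05)
h=cv2.cvtColor(d["frame"],cv2.COLOR_RGB2HSV);m=cv2.inRange(h[120:155,335:362],(20,120,120),(34,255,255));ys,xs=np.where(m);f("plug",xs.mean()+335,ys.mean()+120,.078)
# bed bottom/right edges, plug holder rows: yaw check by rail edge direction
for u0,u1,v in((300,410,60),(300,410,200),):
    print(v,im[v,380:405,0].astype(int))
```

```text
line [220.   137.65] -0.039 -0.0543
line [235.  137.5] -0.028 -0.0543
line [250.   137.39] -0.0171 -0.0543
line [258.  137.3] -0.0113 -0.0543
flag [380.   134.86] 0.0774 -0.0525
flag bars [380. 135.] 0.0774 -0.0526
flag [390.   134.72] 0.0848 -0.0523
flag bars [390.   135.07] 0.0848 -0.0526
flag [400.   135.03] 0.0922 -0.0525
flag bars [400.   134.99] 0.0922 -0.0525
plug [nan nan] nan nan
60 [134 135 138 138 134 133 133 134 137 133 127 122 133 159 174 178 172 158
 109  71  66  66  66  64  64]
200 [137 137 135 132 129 117 126 172 177 174 160 117  74  62  64  63  64  60
  62  64  64  61  65  63  59]<stdin>:13: RuntimeWarning: Mean of empty slice.
  ret = ret.dtype.type(ret / rcount)
```

The error is 1.8 mm short. I'll go once more with the same co-rotating method, aiming for side reading -0.0599.

```bash
python3 -m pendant '[{"dx":0.03,"dy":-0.02,"dz":0,"rx":0,"ry":0,"rz":0,"hand":0.06},{"dx":0.03,"dy":-0.02,"dz":0,"rx":0,"ry":0,"rz":0,"hand":0.06},{"dx":0.03,"dy":-0.02,"dz":0,"rx":0,"ry":0,"rz":0,"hand":0.06},{"dx":0.03,"dy":-0.02,"dz":0,"rx":0,"ry":0,"rz":0,"hand":0.06},{"dx":0.0265,"dy":-0.01,"dz":0,"rx":0,"ry":0,"rz":0,"hand":0.06},{"dx":0,"dy":0,"dz":0,"rx":0,"ry":0,"rz":0,"hand":0.06},{"dx":0,"dy":0,"dz":0,"rx":0,"ry":0,"rz":0,"hand":0.06}]' 60
python3 -m pendant '[{"dx":0,"dy":0,"dz":0.035,"rx":0,"ry":0,"rz":0,"hand":0.06},{"dx":0,"dy":0,"dz":0.035,"rx":0,"ry":0,"rz":0,"hand":0.06},{"dx":0,"dy":0,"dz":0.03,"rx":0,"ry":0,"rz":0,"hand":0.06},{"dx":0,"dy":0,"dz":0,"rx":0,"ry":0,"rz":0,"hand":0.06},{"dx":0,"dy":0,"dz":0,"rx":0,"ry":0,"rz":0,"hand":0.0},{"dx":0,"dy":0,"dz":0,"rx":0,"ry":0,"rz":0,"hand":0.0},{"dx":0,"dy":0,"dz":0,"rx":0,"ry":0,"rz":0,"hand":0.0},{"dx":0,"dy":0,"dz":0,"rx":0,"ry":0,"rz":0,"hand":0.0},{"dx":0,"dy":0,"dz":0,"rx":0,"ry":0,"rz":0,"hand":0.0}]' 60
python3 plug.py | grep -E '^(t|s) '; python3 post.py | head -2
```

```text
clock: 22.68
position: [0.5419, -0.1847, 0.1824]
ee_rot: [0.001, 0.686, 0.728, 0.0]
contact_force: [-0.2, -0.4, 0.1]
width: 0.06
gripper_force: 0.0
clock: 23.43
position: [0.5428, -0.1879, 0.0837]
ee_rot: [0.001, 0.686, 0.727, -0.001]
contact_force: [-4.2, -1.3, 5.4]
width: 0.014
gripper_force: 58.4
t [458 173   7  10  52] [461.2 177.1] 0.0761 -0.0421
t [465 186   4   3   9] [466.4 186.9] 0.0489 -0.0533
s [462 371  11  16 106] [466.9 378.4] 0.0464 -0.0616
s [474 377  16  19 193] [481.3 386. ] 0.058 -0.0804
blob [ 298  313   36   83 2102] [315.3 350.3] tool xy [-0.0069  0.0003]
tcp px [314.59116809 334.54610531]
```

```bash
python3 -m pendant '[{"dx":-0.0005,"dy":-0.009,"dz":0.003,"rx":0,"ry":0,"rz":-6.88,"hand":0.0},{"dx":-0.0005,"dy":-0.009,"dz":0,"rx":0,"ry":0,"rz":-6.88,"hand":0.0},{"dx":-0.0005,"dy":-0.009,"dz":0,"rx":0,"ry":0,"rz":-6.88,"hand":0.0},{"dx":-0.0005,"dy":-0.009,"dz":0,"rx":0,"ry":0,"rz":-6.88,"hand":0.0},{"dx":-0.0005,"dy":-0.009,"dz":0,"rx":0,"ry":0,"rz":-6.88,"hand":0.0},{"dx":0,"dy":0,"dz":0,"rx":0,"ry":0,"rz":0,"hand":0.0},{"dx":0.0013,"dy":0.0008,"dz":0,"rx":0,"ry":0,"rz":0,"hand":0.0},{"dx":0,"dy":0,"dz":0,"rx":0,"ry":0,"rz":0,"hand":0.0},{"dx":0,"dy":0,"dz":0,"rx":0,"ry":0,"rz":0,"hand":0.0},{"dx":0,"dy":0,"dz":0,"rx":0,"ry":0,"rz":0,"hand":0.0}]' 60
python3 plug.py | grep -E '^(t|s) '
```

```text
clock: 24.42
position: [0.5029, -0.2031, 0.0833]
ee_rot: [0.004, 0.441, 0.898, -0.001]
contact_force: [-4.5, -0.9, 18.1]
width: 0.0139
gripper_force: 59.8
t [458 173   7  10  53] [461.2 177.1] 0.0763 -0.0421
t [465 186   5   3  11] [466.7 186.9] 0.0488 -0.0541
s [463 372  10  15 102] [467.3 378.7] 0.0466 -0.0624
s [474 377  16  19 191] [481.4 385.9] 0.0583 -0.0803
```

```bash
python3 -m pendant '[{"dx":0.0017,"dy":0.0012,"dz":-0.003,"rx":0,"ry":0,"rz":0,"hand":0.0},{"dx":0,"dy":0,"dz":0,"rx":0,"ry":0,"rz":0,"hand":0.0},{"dx":0,"dy":0,"dz":0,"rx":0,"ry":0,"rz":0,"hand":0.0},{"dx":0,"dy":0,"dz":0,"rx":0,"ry":0,"rz":0,"hand":0.0}]' 60
python3 plug.py | grep -E '^(t|s) '
```

```text
clock: 24.85
position: [0.5023, -0.1995, 0.0835]
ee_rot: [0.002, 0.441, 0.898, -0.0]
contact_force: [-1.3, -0.5, 9.2]
width: 0.0137
gripper_force: 61.0
t [458 173   7  10  53] [461.2 177.1] 0.0763 -0.0421
t [464 186   4   3  11] [465.6 187.1] 0.0485 -0.0511
s [461 370  11  15 105] [465.8 376.8] 0.0465 -0.0586
s [474 377  16  19 204] [480.9 386.2] 0.0573 -0.0806
```

```bash
python3 -m pendant '[{"dx":-0.0009,"dy":-0.0006,"dz":0,"rx":0,"ry":0,"rz":0,"hand":0.0},{"dx":0,"dy":0,"dz":0,"rx":0,"ry":0,"rz":0,"hand":0.0},{"dx":0,"dy":0,"dz":0,"rx":0,"ry":0,"rz":0,"hand":0.0},{"dx":0,"dy":0,"dz":0,"rx":0,"ry":0,"rz":0,"hand":0.0}]' 60
python3 plug.py | grep -E '^(t|s) '
```

```text
clock: 25.28
position: [0.5023, -0.2002, 0.0836]
ee_rot: [0.002, 0.441, 0.897, 0.0]
contact_force: [-2.5, 0.2, 9.1]
width: 0.0137
gripper_force: 61.0
t [458 173   7  10  53] [461.2 177.1] 0.0763 -0.0421
t [464 186   5   3  11] [465.7 186.9] 0.049 -0.0514
s [462 370  10  16 103] [466.2 377. ] 0.0469 -0.0591
s [474 377  16  19 201] [481.1 386.2] 0.0575 -0.0807
```

```bash
python3 -m pendant '[{"dx":-0.001,"dy":-0.0007,"dz":0,"rx":0,"ry":0,"rz":0,"hand":0.0},{"dx":0,"dy":0,"dz":0,"rx":0,"ry":0,"rz":0,"hand":0.0},{"dx":0,"dy":0,"dz":0,"rx":0,"ry":0,"rz":0,"hand":0.0}]' 60
python3 plug.py | grep -E '^(t|s) '
python3 -m pendant '[{"dx":-0.0005,"dy":0.009,"dz":0,"rx":0,"ry":0,"rz":6.88,"hand":0.0},{"dx":-0.0005,"dy":0.009,"dz":0,"rx":0,"ry":0,"rz":6.88,"hand":0.0},{"dx":-0.0005,"dy":0.009,"dz":0,"rx":0,"ry":0,"rz":6.88,"hand":0.0},{"dx":-0.0005,"dy":0.009,"dz":0,"rx":0,"ry":0,"rz":6.88,"hand":0.0},{"dx":-0.0005,"dy":0.009,"dz":0,"rx":0,"ry":0,"rz":6.88,"hand":0.0},{"dx":0,"dy":0,"dz":0,"rx":0,"ry":0,"rz":0,"hand":0.0},{"dx":0,"dy":0.003,"dz":0,"rx":0,"ry":0,"rz":0,"hand":0.0},{"dx":0,"dy":0.003,"dz":0,"rx":0,"ry":0,"rz":0,"hand":0.0},{"dx":0,"dy":0.002,"dz":0,"rx":0,"ry":0,"rz":0,"hand":0.0},{"dx":0,"dy":0,"dz":0,"rx":0,"ry":0,"rz":0,"hand":0.0}]' 60
python3 plug.py | grep -E '^(t|s) '
```

```text
clock: 25.63
position: [0.5023, -0.2014, 0.0835]
ee_rot: [0.002, 0.441, 0.897, 0.0]
contact_force: [-0.8, 1.0, 10.4]
width: 0.0137
gripper_force: 61.0
t [458 173   7  10  53] [461.2 177.1] 0.0763 -0.0421
t [464 186   5   3  11] [466. 187.] 0.0487 -0.0521
s [462 371  10  15 104] [466.4 377.8] 0.0464 -0.0605
s [474 377  16  19 199] [481.2 386. ] 0.0579 -0.0804
clock: 26.57
position: [0.5432, -0.185, 0.0832]
ee_rot: [-0.005, 0.686, 0.728, -0.005]
contact_force: [-19.1, -1.7, 20.7]
width: 0.0136
gripper_force: 62.8
t [458 173   7  10  53] [461.2 177.1] 0.0763 -0.0421
s [462 370  10  15 100] [466.  376.8] 0.0467 -0.0587
s [474 377  16  19 205] [481.  386.2] 0.0575 -0.0806
```

```bash
python3 -m pendant '[{"dx":0,"dy":-0.008,"dz":0,"rx":0,"ry":0,"rz":0,"hand":0.0},{"dx":0,"dy":0,"dz":0,"rx":0,"ry":0,"rz":0,"hand":0.06},{"dx":0,"dy":0,"dz":0,"rx":0,"ry":0,"rz":0,"hand":0.06},{"dx":0,"dy":0,"dz":0,"rx":0,"ry":0,"rz":0,"hand":0.06},{"dx":0,"dy":0,"dz":-0.03,"rx":0,"ry":0,"rz":0,"hand":0.06},{"dx":0,"dy":0,"dz":-0.035,"rx":0,"ry":0,"rz":0,"hand":0.06},{"dx":0,"dy":0,"dz":-0.035,"rx":0,"ry":0,"rz":0,"hand":0.06},{"dx":-0.03,"dy":0.02,"dz":0,"rx":0,"ry":0,"rz":0,"hand":0.085},{"dx":-0.03,"dy":0.02,"dz":0,"rx":0,"ry":0,"rz":0,"hand":0.085},{"dx":-0.03,"dy":0.02,"dz":0,"rx":0,"ry":0,"rz":0,"hand":0.085},{"dx":-0.03,"dy":0.02,"dz":0,"rx":0,"ry":0,"rz":0,"hand":0.085},{"dx":-0.025,"dy":0.01,"dz":0,"rx":0,"ry":0,"rz":0,"hand":0.085}]' 60
python3 -m pendant '[{"dx":0,"dy":0,"dz":0,"rx":0,"ry":0,"rz":0,"hand":0.085},{"dx":0,"dy":0,"dz":0,"rx":0,"ry":0,"rz":0,"hand":0.085},{"dx":0,"dy":0,"dz":0,"rx":0,"ry":0,"rz":0,"hand":0.085}]'
cat > nadir.py <<'E'
from h import *
import pickle
c=np.array([.6034,-.2040]);th=np.radians(3.3);x=np.array([np.cos(th),np.sin(th)]);y=np.array([-x[1],x[0]])
d=cam("wrist");im=d["frame"].astype(float);pickle.dump(d,open("w8.pkl","wb"))
def f(n,u,v,z):
    p=ray(d,u,v,z)[:2]-c;print(n,np.round([u,v],2),(p@x).round(4),(p@y).round(4))
W=lambda bx,by,z:[*(c+bx*x+by*y),z]
F,L=proj(d,[W(.0845,-.0525,.05),W(-.028,-.053,.055)]).round().astype(int)
for u in L[0]+np.array([-10,0,10,20]):
    r=np.arange(L[1]-7,L[1]+8);g=im[r,u,0];w=np.clip(g-np.median(g)-20,0,None);f("line",u,(w*r).sum()/w.sum(),.055)
for u in F[0]+np.array([-8,0,8]):
    r=np.arange(F[1]-8,F[1]+9);g=im[r,u,0];w=np.clip(g-100,0,None);f("flag bars",u,(w*r).sum()/w.sum(),.05)
h=cv2.cvtColor(d["frame"],cv2.COLOR_RGB2HSV);o=cv2.inRange(h,(5,150,120),(20,255,255));ys,xs=np.where(o);k=(ys>30)
a=[(r,xs[ys==r].mean()) for r in range(40,100,10) if (ys==r).any()];p=[ray(d,u,v,.067)[:2]-c for v,u in a];print("lever x along y",[(np.round([q@x,q@y],4).tolist()) for q in p])
E
python3 nadir.py
```

```text
clock: 27.67
position: [0.6435, -0.3268, 0.1804]
ee_rot: [0.001, 0.686, 0.727, 0.0]
contact_force: [1.0, 0.1, -0.3]
width: 0.0849
gripper_force: 0.0
clock: 27.92
position: [0.6406, -0.3242, 0.1803]
ee_rot: [-0.001, 0.687, 0.727, 0.0]
contact_force: [-0.4, -0.5, 1.0]
width: 0.0848
gripper_force: 0.0
line [225.   138.71] -0.0353 -0.0517
line [235.   138.64] -0.0281 -0.0517
line [245.   138.55] -0.0208 -0.0517
line [255.   138.43] -0.0135 -0.0517
flag bars [381.   139.63] 0.0783 -0.0525
flag bars [389.   139.88] 0.0842 -0.0527
flag bars [397.   139.85] 0.0901 -0.0526
lever x along y [[-0.0592, 0.0124], [-0.0591, 0.0062], [-0.0597, -0.0001], [-0.0596, -0.0064], [-0.0595, -0.0128], [-0.059, -0.0192]]
```

The line is within 0.9 mm of the mark and the lever is straight along the rail, so it is locked. Now the valve.

```bash
python3 -m pendant '[{"dx":0.03,"dy":-0.0053,"dz":-0.01,"rx":0,"ry":0,"rz":0,"hand":0.085},{"dx":0.03,"dy":-0.0053,"dz":-0.01,"rx":0,"ry":0,"rz":0,"hand":0.085},{"dx":0.03,"dy":-0.0053,"dz":-0.01,"rx":0,"ry":0,"rz":0,"hand":0.085},{"dx":0.03,"dy":-0.0053,"dz":0,"rx":0,"ry":0,"rz":0,"hand":0.085},{"dx":0.03,"dy":-0.0053,"dz":0,"rx":0,"ry":0,"rz":0,"hand":0.085},{"dx":0.03,"dy":-0.0053,"dz":0,"rx":0,"ry":0,"rz":0,"hand":0.085},{"dx":0.03,"dy":-0.0053,"dz":0,"rx":0,"ry":0,"rz":0,"hand":0.085},{"dx":0.03,"dy":-0.0053,"dz":0,"rx":0,"ry":0,"rz":0,"hand":0.085},{"dx":0.03,"dy":-0.0053,"dz":0,"rx":0,"ry":0,"rz":0,"hand":0.085},{"dx":0.03,"dy":-0.0053,"dz":0,"rx":0,"ry":0,"rz":0,"hand":0.085},{"dx":0.03,"dy":-0.0053,"dz":0,"rx":0,"ry":0,"rz":0,"hand":0.085},{"dx":0.03,"dy":-0.0053,"dz":0,"rx":0,"ry":0,"rz":0,"hand":0.085}]' 60
python3 -m pendant '[{"dx":0.03,"dy":-0.0053,"dz":0,"rx":0,"ry":0,"rz":0,"hand":0.085},{"dx":0.03,"dy":-0.0053,"dz":0,"rx":0,"ry":0,"rz":0,"hand":0.085},{"dx":0.03,"dy":-0.0053,"dz":0,"rx":0,"ry":0,"rz":0,"hand":0.085},{"dx":0.03,"dy":-0.0053,"dz":0,"rx":0,"ry":0,"rz":0,"hand":0.085},{"dx":0.03,"dy":-0.0053,"dz":0,"rx":0,"ry":0,"rz":0,"hand":0.085},{"dx":0.03,"dy":-0.0053,"dz":0,"rx":0,"ry":0,"rz":0,"hand":0.085},{"dx":0.03,"dy":-0.0053,"dz":0,"rx":0,"ry":0,"rz":0,"hand":0.085},{"dx":0,"dy":0,"dz":0,"rx":0,"ry":0,"rz":0,"hand":0.085},{"dx":0,"dy":0,"dz":0,"rx":0,"ry":0,"rz":0,"hand":0.085}]'
python3 - <<'E'
from h import *
import pickle
d=cam("wrist");pickle.dump(d,open("w9.pkl","wb"))
print("exp handle px, hub px, tcp", proj(d,[[.5077,.2384,.15],[.5447,.2637,.10],[*manip.get_state()["position"][:2],.15]]))
p=proj(d,[[.5077,.2384,.15]])[0].astype(int)
h=cv2.cvtColor(d["frame"],cv2.COLOR_RGB2HSV)
m=cv2.inRange(h,(0,0,170),(180,70,255));k,l,st,ce=cv2.connectedComponentsWithStats(m)
for i in range(1,k):
    if st[i,4]>150:print("white",st[i],ce[i].round(1),ray(d,*ce[i],.15)[:2].round(4))
m=cv2.inRange(h,(0,150,60),(4,255,255))|cv2.inRange(h,(174,150,60),(180,255,255));ys,xs=np.where(m);(e)=cv2.fitEllipse(cv2.convexHull(np.c_[xs,ys].astype(np.int32)));print("red",e,ray(d,*e[0],.095)[:2])
E
```

```text
clock: 28.97
position: [0.555, 0.0333, 0.2119]
ee_rot: [0.0, 0.686, 0.727, 0.0]
contact_force: [0.8, -0.1, 0.4]
width: 0.0855
gripper_force: 0.0
clock: 29.72
position: [0.506, 0.2401, 0.2117]
ee_rot: [0.0, 0.685, 0.728, 0.0]
contact_force: [-0.2, 0.1, 0.1]
width: 0.085
gripper_force: 0.0
exp handle px, hub px, tcp [[317.88049496 262.53027494]
 [371.19382899 208.8998823 ]
 [315.95040561 261.59524914]]
white [ 371    0  180   80 8863] [469.6  27.9] [0.5788 0.3724]
white [  0  11  10  33 170] [ 2.8 30.7] [0.3261 0.3614]
white [ 76  56  27  23 172] [90.8 68. ] [0.3779 0.3416]
white [  34   68   50   56 1702] [58.6 96. ] [0.3578 0.3267]
white [103  69  33  24 250] [120.3  81.6] [0.3944 0.3349]
white [556 122  84  28 382] [601.9 130. ] [0.6651 0.3278]
white [ 493  140  147  130 6814] [539.9 191.9] [0.6346 0.2897]
white [308 245  29  27 422] [321.6 257.5] [0.5097 0.2417]
white [ 194  288   41  118 1975] [214.7 342.5] [0.4442 0.1791]
white [532 318  47  50 762] [555.3 341.4] [0.6701 0.1917]
red ((373.4501037597656, 200.11585998535156), (140.78060913085938, 146.47604370117188), 53.247154235839844) [0.54652192 0.26934475]
```

```bash
python3 -m pendant '[{"dx":0.0005,"dy":0.003,"dz":0,"rx":0,"ry":0,"rz":0,"hand":0.065},{"dx":0,"dy":0,"dz":0.02,"rx":0,"ry":0,"rz":0,"hand":0.065},{"dx":0,"dy":0,"dz":0.02,"rx":0,"ry":0,"rz":0,"hand":0.065},{"dx":0,"dy":0,"dz":0.02,"rx":0,"ry":0,"rz":0,"hand":0.065},{"dx":0,"dy":0,"dz":0.02,"rx":0,"ry":0,"rz":0,"hand":0.065},{"dx":0,"dy":0,"dz":0.016,"rx":0,"ry":0,"rz":0,"hand":0.065},{"dx":0,"dy":0,"dz":0,"rx":0,"ry":0,"rz":0,"hand":0.0},{"dx":0,"dy":0,"dz":0,"rx":0,"ry":0,"rz":0,"hand":0.0},{"dx":0,"dy":0,"dz":0,"rx":0,"ry":0,"rz":0,"hand":0.0},{"dx":0,"dy":0,"dz":0,"rx":0,"ry":0,"rz":0,"hand":0.0},{"dx":0,"dy":0,"dz":0,"rx":0,"ry":0,"rz":0,"hand":0.0},{"dx":0,"dy":0,"dz":0,"rx":0,"ry":0,"rz":0,"hand":0.0}]' 50
python3 - <<'E'
from h import *
d=cam("wrist");s=manip.get_state();p=proj(d,[*s["position"][:2],.15])[0];print(p)
h=cv2.cvtColor(d["frame"],cv2.COLOR_RGB2HSV);m=cv2.inRange(h,(0,0,130),(180,70,255));k,l,st,ce=cv2.connectedComponentsWithStats(m)
for i in range(1,k):
    if st[i,4]>100 and abs(ce[i][0]-320)<60 and ce[i][1]>200:
        q=(ray(d,*ce[i],.15)-s["position"])@q2R(s["ee_rot"]);print(st[i],ce[i].round(1),"tool",q.round(4))
E
```

```text
clock: 30.77
position: [0.5109, 0.2386, 0.1168]
ee_rot: [0.001, 0.687, 0.727, 0.0]
contact_force: [-2.0, -2.8, 5.9]
width: 0.0187
gripper_force: 49.2
[314.60203665 349.25528758]
[310 251  20  18 205] [318.5 260.5] tool [ 0.0326  0.0013 -0.0333]
[334 276  23  17 128] [345.1 281.7] tool [ 0.0253  0.01   -0.0333]
[ 290  319   52   50 1679] [315.4 342.6] tool [ 0.0027  0.0003 -0.0333]
```

The handle is gripped, centred to within 3 mm along the pads. I'll work out the arc steps in tool axes.

Run:
```python
import numpy as np
p=np.radians(213-15*np.arange(0,26))
x=45*np.sin(p);y=45*np.cos(p)
for i in range(25):print(213-15*(i+1),(x[i+1]-x[i]).round(1),(y[i+1]-y[i]).round(1))
```

```text
198 10.6 -5.1
183 11.6 -2.1
168 11.7 0.9
153 11.1 3.9
138 9.7 6.7
123 7.6 8.9
108 5.1 10.6
93 2.1 11.6
78 -0.9 11.7
63 -3.9 11.1
48 -6.7 9.7
33 -8.9 7.6
18 -10.6 5.1
3 -11.6 2.1
-12 -11.7 -0.9
-27 -11.1 -3.9
-42 -9.7 -6.7
-57 -7.6 -8.9
-72 -5.1 -10.6
-87 -2.1 -11.6
-102 0.9 -11.7
-117 3.9 -11.1
-132 6.7 -9.7
-147 8.9 -7.6
-162 10.6 -5.1
```

```bash
python3 -m pendant '[{"dx":0.0106,"dy":-0.0051,"dz":0,"rx":0,"ry":0,"rz":0,"hand":0},{"dx":0.0116,"dy":-0.0021,"dz":0,"rx":0,"ry":0,"rz":0,"hand":0},{"dx":0.0117,"dy":0.0009,"dz":0,"rx":0,"ry":0,"rz":0,"hand":0},{"dx":0.0111,"dy":0.0039,"dz":0,"rx":0,"ry":0,"rz":0,"hand":0},{"dx":0,"dy":0,"dz":0,"rx":0,"ry":0,"rz":0,"hand":0}]' 50
python3 -m pendant '[{"dx":0.0097,"dy":0.0067,"dz":0,"rx":0,"ry":0,"rz":0,"hand":0},{"dx":0.0076,"dy":0.0089,"dz":0,"rx":0,"ry":0,"rz":0,"hand":0},{"dx":0.0051,"dy":0.0106,"dz":0,"rx":0,"ry":0,"rz":0,"hand":0},{"dx":0.0021,"dy":0.0116,"dz":0,"rx":0,"ry":0,"rz":0,"hand":0},{"dx":0,"dy":0,"dz":0,"rx":0,"ry":0,"rz":0,"hand":0},{"dx":0,"dy":0,"dz":0,"rx":0,"ry":0,"rz":0,"hand":0}]' 50
```

```text
clock: 31.23
position: [0.5063, 0.2866, 0.1168]
ee_rot: [-0.001, 0.686, 0.727, 0.002]
contact_force: [-3.2, 4.1, 6.6]
width: 0.0187
gripper_force: 49.2
clock: 31.73
position: [0.5448, 0.3112, 0.1168]
ee_rot: [0.001, 0.687, 0.727, 0.003]
contact_force: [2.3, 0.5, 5.5]
width: 0.0188
gripper_force: 49.3
```

```bash
python3 -m pendant '[{"dx":-0.0009,"dy":0.0117,"dz":0,"rx":0,"ry":0,"rz":0,"hand":0},{"dx":-0.0039,"dy":0.0111,"dz":0,"rx":0,"ry":0,"rz":0,"hand":0},{"dx":-0.0067,"dy":0.0097,"dz":0,"rx":0,"ry":0,"rz":0,"hand":0},{"dx":-0.0089,"dy":0.0076,"dz":0,"rx":0,"ry":0,"rz":0,"hand":0},{"dx":-0.0106,"dy":0.0051,"dz":0,"rx":0,"ry":0,"rz":0,"hand":0},{"dx":-0.0116,"dy":0.0021,"dz":0,"rx":0,"ry":0,"rz":0,"hand":0},{"dx":-0.0117,"dy":-0.0009,"dz":0,"rx":0,"ry":0,"rz":0,"hand":0},{"dx":0,"dy":0,"dz":0,"rx":0,"ry":0,"rz":0,"hand":0},{"dx":0,"dy":0,"dz":0,"rx":0,"ry":0,"rz":0,"hand":0}]' 50
python3 -m pendant '[{"dx":-0.0056,"dy":-0.0015,"dz":0,"rx":0,"ry":0,"rz":0,"hand":0},{"dx":-0.0055,"dy":-0.0024,"dz":0,"rx":0,"ry":0,"rz":0,"hand":0},{"dx":0,"dy":0,"dz":0,"rx":0,"ry":0,"rz":0,"hand":0},{"dx":0,"dy":0,"dz":0,"rx":0,"ry":0,"rz":0,"hand":0}]' 50
```

```text
clock: 32.48
position: [0.5906, 0.2577, 0.1167]
ee_rot: [-0.0, 0.687, 0.727, -0.0]
contact_force: [-3.1, -0.8, 8.0]
width: 0.0185
gripper_force: 50.1
clock: 32.82
position: [0.5874, 0.2477, 0.1167]
ee_rot: [-0.0, 0.687, 0.727, 0.0]
contact_force: [-2.9, 0.3, 8.1]
width: 0.0189
gripper_force: 50.0
```

```bash
python3 -m pendant '[{"dx":-0.0027,"dy":-0.0015,"dz":0,"rx":0,"ry":0,"rz":0,"hand":0},{"dx":0,"dy":0,"dz":0,"rx":0,"ry":0,"rz":0,"hand":0},{"dx":0,"dy":0,"dz":0,"rx":0,"ry":0,"rz":0,"hand":0}]' 50
python3 -m pendant '[{"dx":-0.0026,"dy":-0.0017,"dz":0,"rx":0,"ry":0,"rz":0,"hand":0},{"dx":0,"dy":0,"dz":0,"rx":0,"ry":0,"rz":0,"hand":0},{"dx":0,"dy":0,"dz":0,"rx":0,"ry":0,"rz":0,"hand":0}]' 50
python3 -m pendant '[{"dx":-0.0025,"dy":-0.0018,"dz":0,"rx":0,"ry":0,"rz":0,"hand":0},{"dx":0,"dy":0,"dz":0,"rx":0,"ry":0,"rz":0,"hand":0},{"dx":0,"dy":0,"dz":0,"rx":0,"ry":0,"rz":0,"hand":0}]' 50
```

```text
clock: 33.07
position: [0.5864, 0.2456, 0.1167]
ee_rot: [-0.001, 0.687, 0.727, 0.001]
contact_force: [-2.4, 2.3, 7.5]
width: 0.0188
gripper_force: 50.0
clock: 33.32
position: [0.5851, 0.2431, 0.1168]
ee_rot: [-0.001, 0.687, 0.727, 0.001]
contact_force: [-1.3, 2.9, 8.7]
width: 0.0186
gripper_force: 49.9
clock: 33.57
position: [0.5849, 0.2429, 0.1168]
ee_rot: [-0.001, 0.687, 0.727, 0.004]
contact_force: [1.6, 7.8, 5.0]
width: 0.0189
gripper_force: 49.5
```

```bash
python3 -m pendant '[{"dx":-0.0025,"dy":-0.0018,"dz":0,"rx":0,"ry":0,"rz":0,"hand":0},{"dx":0,"dy":0,"dz":0,"rx":0,"ry":0,"rz":0,"hand":0},{"dx":0,"dy":0,"dz":0,"rx":0,"ry":0,"rz":0,"hand":0},{"dx":0,"dy":0,"dz":0,"rx":0,"ry":0,"rz":0,"hand":0}]' 50
python3 - <<'E'
import numpy as np
c=np.array([.5460,.2661])
p=np.array([[.5109,.2386],[.5063,.2866],[.5448,.3112],[.5906,.2577],[.5874,.2477],[.5864,.2456],[.5849,.2429]])
from scipy.optimize import least_squares
r=least_squares(lambda q:np.hypot(*(p-q[:2]).T)-.045,[*c]).x;print(r,np.hypot(*(p-r).T))
t=np.degrees(np.arctan2(*(p-r).T[::-1]));print(t)
q=np.radians(-34+15*np.arange(25))
for i in range(24):print(-34+15*(i+1),*(45*np.r_[np.sin(q[i+1])-np.sin(q[i]),np.cos(q[i+1])-np.cos(q[i])]).round(1))
E
```

```text
clock: 33.9
position: [0.5849, 0.2428, 0.1169]
ee_rot: [-0.001, 0.687, 0.726, 0.007]
contact_force: [3.9, 13.4, 1.8]
width: 0.0189
gripper_force: 49.3
[0.54641344 0.26623162] [0.04499678 0.04498843 0.04499732 0.04500267 0.04498132 0.04499543
 0.04500644]
[-142.11491033  153.07992788   92.05485705  -10.92828901  -24.32957576
  -27.29209618  -31.22540276]
-19 10.5 5.2
-4 11.5 2.3
11 11.7 -0.7
26 11.1 -3.7
41 9.8 -6.5
56 7.8 -8.8
71 5.2 -10.5
86 2.3 -11.5
101 -0.7 -11.7
116 -3.7 -11.1
131 -6.5 -9.8
146 -8.8 -7.8
161 -10.5 -5.2
176 -11.5 -2.3
191 -11.7 0.7
206 -11.1 3.7
221 -9.8 6.5
236 -7.8 8.8
251 -5.2 10.5
266 -2.3 11.5
281 0.7 11.7
296 3.7 11.1
311 6.5 9.8
326 8.8 7.8
```

The stop is firm: 14 N and no movement, at -31.2°. I'll take off the over-push, then back off two turns in 15° rows.

```bash
python3 -m pendant '[{"dx":0.005,"dy":0.0036,"dz":0,"rx":0,"ry":0,"rz":0,"hand":0},{"dx":0,"dy":0,"dz":0,"rx":0,"ry":0,"rz":0,"hand":0},{"dx":0,"dy":0,"dz":0,"rx":0,"ry":0,"rz":0,"hand":0}]' 50
python3 -m pendant '[{"dx":0.0105,"dy":0.0052,"dz":0,"rx":0,"ry":0,"rz":0,"hand":0},{"dx":0.0115,"dy":0.0023,"dz":0,"rx":0,"ry":0,"rz":0,"hand":0},{"dx":0.0117,"dy":-0.0007,"dz":0,"rx":0,"ry":0,"rz":0,"hand":0},{"dx":0.0111,"dy":-0.0037,"dz":0,"rx":0,"ry":0,"rz":0,"hand":0},{"dx":0.0098,"dy":-0.0065,"dz":0,"rx":0,"ry":0,"rz":0,"hand":0},{"dx":0.0078,"dy":-0.0088,"dz":0,"rx":0,"ry":0,"rz":0,"hand":0},{"dx":0.0052,"dy":-0.0105,"dz":0,"rx":0,"ry":0,"rz":0,"hand":0},{"dx":0.0023,"dy":-0.0115,"dz":0,"rx":0,"ry":0,"rz":0,"hand":0},{"dx":-0.0007,"dy":-0.0117,"dz":0,"rx":0,"ry":0,"rz":0,"hand":0},{"dx":-0.0037,"dy":-0.0111,"dz":0,"rx":0,"ry":0,"rz":0,"hand":0},{"dx":-0.0065,"dy":-0.0098,"dz":0,"rx":0,"ry":0,"rz":0,"hand":0},{"dx":-0.0088,"dy":-0.0078,"dz":0,"rx":0,"ry":0,"rz":0,"hand":0}]' 50
python3 -m pendant '[{"dx":-0.0105,"dy":-0.0052,"dz":0,"rx":0,"ry":0,"rz":0,"hand":0},{"dx":-0.0115,"dy":-0.0023,"dz":0,"rx":0,"ry":0,"rz":0,"hand":0},{"dx":-0.0117,"dy":0.0007,"dz":0,"rx":0,"ry":0,"rz":0,"hand":0},{"dx":-0.0111,"dy":0.0037,"dz":0,"rx":0,"ry":0,"rz":0,"hand":0},{"dx":0,"dy":0,"dz":0,"rx":0,"ry":0,"rz":0,"hand":0},{"dx":0,"dy":0,"dz":0,"rx":0,"ry":0,"rz":0,"hand":0}]' 50
```

```text
clock: 34.15
position: [0.5856, 0.2439, 0.1168]
ee_rot: [-0.001, 0.687, 0.727, 0.002]
contact_force: [-1.5, 3.4, 6.8]
width: 0.0184
gripper_force: 50.1
clock: 35.15
position: [0.508, 0.2898, 0.1168]
ee_rot: [-0.0, 0.687, 0.727, 0.003]
contact_force: [1.3, 2.1, 6.7]
width: 0.0186
gripper_force: 49.9
clock: 35.65
position: [0.5084, 0.242, 0.1167]
ee_rot: [0.001, 0.687, 0.727, 0.001]
contact_force: [0.5, -3.0, 8.2]
width: 0.0185
gripper_force: 50.0
```

```bash
python3 -m pendant '[{"dx":-0.0098,"dy":0.0065,"dz":0,"rx":0,"ry":0,"rz":0,"hand":0},{"dx":-0.0078,"dy":0.0088,"dz":0,"rx":0,"ry":0,"rz":0,"hand":0},{"dx":-0.0052,"dy":0.0105,"dz":0,"rx":0,"ry":0,"rz":0,"hand":0},{"dx":-0.0023,"dy":0.0115,"dz":0,"rx":0,"ry":0,"rz":0,"hand":0},{"dx":0.0007,"dy":0.0117,"dz":0,"rx":0,"ry":0,"rz":0,"hand":0},{"dx":0.0037,"dy":0.0111,"dz":0,"rx":0,"ry":0,"rz":0,"hand":0},{"dx":0.0065,"dy":0.0098,"dz":0,"rx":0,"ry":0,"rz":0,"hand":0},{"dx":0.0088,"dy":0.0078,"dz":0,"rx":0,"ry":0,"rz":0,"hand":0},{"dx":0,"dy":0,"dz":0,"rx":0,"ry":0,"rz":0,"hand":0},{"dx":0,"dy":0,"dz":0,"rx":0,"ry":0,"rz":0,"hand":0}]' 50
python3 -m pendant '[{"dx":0.0105,"dy":0.0052,"dz":0,"rx":0,"ry":0,"rz":0,"hand":0},{"dx":0.0115,"dy":0.0023,"dz":0,"rx":0,"ry":0,"rz":0,"hand":0},{"dx":0.0117,"dy":-0.0007,"dz":0,"rx":0,"ry":0,"rz":0,"hand":0},{"dx":0.0111,"dy":-0.0037,"dz":0,"rx":0,"ry":0,"rz":0,"hand":0},{"dx":0.0098,"dy":-0.0065,"dz":0,"rx":0,"ry":0,"rz":0,"hand":0},{"dx":0.0078,"dy":-0.0088,"dz":0,"rx":0,"ry":0,"rz":0,"hand":0},{"dx":0.0052,"dy":-0.0105,"dz":0,"rx":0,"ry":0,"rz":0,"hand":0},{"dx":0.0023,"dy":-0.0115,"dz":0,"rx":0,"ry":0,"rz":0,"hand":0},{"dx":-0.0007,"dy":-0.0117,"dz":0,"rx":0,"ry":0,"rz":0,"hand":0},{"dx":-0.0037,"dy":-0.0111,"dz":0,"rx":0,"ry":0,"rz":0,"hand":0},{"dx":-0.0065,"dy":-0.0098,"dz":0,"rx":0,"ry":0,"rz":0,"hand":0},{"dx":-0.0088,"dy":-0.0078,"dz":0,"rx":0,"ry":0,"rz":0,"hand":0}]' 50
python3 -m pendant '[{"dx":-0.0105,"dy":-0.0052,"dz":0,"rx":0,"ry":0,"rz":0,"hand":0},{"dx":-0.0115,"dy":-0.0023,"dz":0,"rx":0,"ry":0,"rz":0,"hand":0},{"dx":-0.0117,"dy":0.0007,"dz":0,"rx":0,"ry":0,"rz":0,"hand":0},{"dx":-0.0111,"dy":0.0037,"dz":0,"rx":0,"ry":0,"rz":0,"hand":0},{"dx":0,"dy":0,"dz":0,"rx":0,"ry":0,"rz":0,"hand":0},{"dx":0,"dy":0,"dz":0,"rx":0,"ry":0,"rz":0,"hand":0}]' 50
python3 -m pendant '[{"dx":-0.0098,"dy":0.0065,"dz":0,"rx":0,"ry":0,"rz":0,"hand":0},{"dx":-0.0078,"dy":0.0088,"dz":0,"rx":0,"ry":0,"rz":0,"hand":0},{"dx":-0.0052,"dy":0.0105,"dz":0,"rx":0,"ry":0,"rz":0,"hand":0},{"dx":-0.0023,"dy":0.0115,"dz":0,"rx":0,"ry":0,"rz":0,"hand":0},{"dx":0.0007,"dy":0.0117,"dz":0,"rx":0,"ry":0,"rz":0,"hand":0},{"dx":0.0037,"dy":0.0111,"dz":0,"rx":0,"ry":0,"rz":0,"hand":0},{"dx":0.0065,"dy":0.0098,"dz":0,"rx":0,"ry":0,"rz":0,"hand":0},{"dx":0.0088,"dy":0.0078,"dz":0,"rx":0,"ry":0,"rz":0,"hand":0},{"dx":0,"dy":0,"dz":0,"rx":0,"ry":0,"rz":0,"hand":0},{"dx":0,"dy":0,"dz":0,"rx":0,"ry":0,"rz":0,"hand":0},{"dx":0,"dy":0,"dz":0,"rx":0,"ry":0,"rz":0,"hand":0}]' 50
```

```text
clock: 36.48
position: [0.5856, 0.244, 0.1168]
ee_rot: [-0.001, 0.687, 0.727, 0.002]
contact_force: [-1.5, 2.6, 7.5]
width: 0.0186
gripper_force: 50.2
clock: 37.48
position: [0.508, 0.2898, 0.1167]
ee_rot: [-0.0, 0.687, 0.727, 0.003]
contact_force: [1.8, 1.9, 6.1]
width: 0.0188
gripper_force: 49.8
clock: 37.98
position: [0.5084, 0.242, 0.1167]
ee_rot: [0.001, 0.687, 0.727, 0.001]
contact_force: [-0.1, -2.3, 7.9]
width: 0.0186
gripper_force: 50.0
clock: 38.9
position: [0.5854, 0.2438, 0.1167]
ee_rot: [-0.001, 0.687, 0.727, 0.002]
contact_force: [-0.1, 3.6, 7.3]
width: 0.0188
gripper_force: 50.2
```

```bash
python3 -m pendant '[{"dx":-0.0012,"dy":-0.0008,"dz":0,"rx":0,"ry":0,"rz":0,"hand":0},{"dx":0,"dy":0,"dz":0,"rx":0,"ry":0,"rz":0,"hand":0},{"dx":0,"dy":0,"dz":0,"rx":0,"ry":0,"rz":0,"hand":0}]' 50
python3 plug.py | grep -E '^(t|s) '
```

```text
clock: 39.15
position: [0.5845, 0.2422, 0.1168]
ee_rot: [-0.001, 0.687, 0.727, 0.002]
contact_force: [-1.6, 3.2, 7.9]
width: 0.0185
gripper_force: 50.2
t [458 173   7  10  53] [461.2 177.1] 0.0763 -0.0421
t [464 186   4   3  10] [465.5 187. ] 0.0488 -0.0507
t [444 229  21   3  49] [453.5 230. ] -0.0628 -0.0064
s [462 370  10  16  99] [466.1 377. ] 0.0468 -0.0591
s [474 377  16  19 203] [481.  386.3] 0.0574 -0.0807
```

```bash
python3 -m pendant '[{"dx":0.0005,"dy":0.0003,"dz":0,"rx":0,"ry":0,"rz":0,"hand":0},{"dx":0,"dy":0,"dz":0,"rx":0,"ry":0,"rz":0,"hand":0},{"dx":0,"dy":0,"dz":0,"rx":0,"ry":0,"rz":0,"hand":0}]' 50
```

```text
clock: 39.5
position: [0.5845, 0.2422, 0.1167]
ee_rot: [-0.0, 0.687, 0.727, 0.001]
contact_force: [-2.4, 1.6, 8.5]
width: 0.0187
gripper_force: 50.2
```

```bash
python3 -m pendant '[{"dx":0.0005,"dy":0.0003,"dz":0,"rx":0,"ry":0,"rz":0,"hand":0},{"dx":0,"dy":0,"dz":0,"rx":0,"ry":0,"rz":0,"hand":0},{"dx":0,"dy":0,"dz":0,"rx":0,"ry":0,"rz":0,"hand":0},{"dx":0,"dy":0,"dz":0,"rx":0,"ry":0,"rz":0,"hand":0}]' 50
```

```text
clock: 39.83
position: [0.5845, 0.2423, 0.1167]
ee_rot: [-0.0, 0.687, 0.727, 0.001]
contact_force: [-1.6, 0.6, 8.3]
width: 0.0186
gripper_force: 50.2
```

```bash
python3 -c "
from rig import manip
print(manip.sign_off())"
```

```text
the job is handed in; nothing more can be done
None
```

I finished the job and handed it in at about 40 s: the carriage is locked about 1 mm from the mark, and the valve was shut to its stop, then opened two turns (to about 0.02 rad), with the handle still gripped. I didn't check the loose things on the bench again at the end, but nothing I did should have touched them.

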